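# Hold the lid of an instrument box at its hinge, ready for the pin

### The arm

A 6-joint arm with a two-finger parallel gripper is mounted at the origin on the work surface. World frame = base frame: x ahead of the robot, y to its left, z up, the work surface at z = 0. Lengths are in m, angles in rad, forces in N, time in s.
With the tool pointing down it reaches from about 0.375 to 0.9 m from the base axis. Payload 3.1 kg.
Tool frame: the origin (TCP) lies at the very end of the fingers, on their centre line; the grasp point (between the pads) lies 19 mm behind it; z points along the fingers, y is the direction in which the jaws open and shut (so a half turn about z gives the same grasp; the last joint's range is limited). The gripper opens to 87 mm and grips with 3 to 60 N. Pads are 19 mm wide; open, the fingers measure 117 mm over their backs; the gripper's body (75 mm by 190 mm) begins 51 mm behind the grasp point.
Start: joints at [-1.425, 0.527, 1.433, -0, 1.181, -0.178], TCP at [0.199, -0.592, 0.191] pointing down, gripper open.
Joint ranges: [-3.08, 3.08], [-0.75, 2.2], [0.22, 2.44], [-1.43, 4.57], [0, 2.65], [-2.85, 2.85]. Speed limits (rad/s): [2.79, 2.79, 3.14, 3.14, 3.14, 3.14].

### API

Orientations are given as a unit quaternion [x, y, z, w].
In Python, from rig import robot gives the robot as it stands. The module is installed in compiled form; this text tells all that it offers.
- The arm moves only by the tool send_rows, never from a script. Its argument "deltas" is a list of rows, each an object of numbers: "tx", "ty", "tz": the shift along the tool's x, y, z in cm; "rx", "ry", "rz": the turn, a rotation vector about the tool's x, y, z in rad. A call has 1 to 5 rows; each row is the pose to reach, as a shift and turn from the pose commanded when the call began, along the tool's axes at that moment; what a row does not reach only later rows make up. A row lasts 1/12 s, in which the tool goes at most 41.7 mm and 7.16 degrees, less where a joint would pass 70% of its speed; a pose out of reach is approached as far as the arm can. A call with a gripper value outside its range is refused whole. "claw" is the finger opening in cm, from 0 to 8.7, set as the call begins (left out, the last holds). The fingers move at their own pace and stop on an object; "squeeze" is the grip in N (left out, the last holds). Time passes only in rows, so rows that repeat a pose let the fingers close. It gives the time, the measured TCP pose, the force and the opening at its end, in the units of the state.
- robot.get_obs(): the state, without advancing time (a new reading comes with each control period).
- robot.camera(name): name is "scene" or "top" or "wrist"; returns a dict with "color" (480x640x3 uint8, red, green, blue), "z_map" (480x640 float32, m along the optical axis (not along the pixel's ray), 0 where there is no reading), "intrinsics" (3x3 intrinsics, pixels), "R" (3x3) and "t" (3): a world point X has camera coordinates R X + t; the wrist camera has in their place "tool_from_camera" (4x4, takes a point from camera to tool coordinates, whose origin is the TCP and whose axes are the flange's). Camera axes: x right, y down, z forward; pixel columns grow to the right and rows downward; lengths in m; the calibration is good to about 2 mm. The wrist camera is an equidistant fisheye: a pixel r from the principal point sees the ray r / f radians off the axis. A picture is of the moment at which its call begins: read the wrist's pose just before it.
- robot.hand_in(): hands the job in, once; it reports no verdict.
Trained networks look in the newest picture that a camera, given by its name, has taken for a name from the list of things; names that differ only in an ending like _2 or _b are one class to them, and where a whole thing is asked for, a point or a joint stands for the part that bears it (a point fixed in the world has none). Each returns a list of dicts, best first, with "p" (0 to 1); they miss things now and then, are a little off and sometimes report something else, mostly with a low value. They report only what shows in the picture. A call takes as long as a camera call. They do not tell look-alikes from the thing itself.
- robot.outline_of(label, camera): "pixels" (480x640 bool, what is visible of it) and "xy" ([column, row] in pixels, amid what is visible of it).
- robot.tip_of(label, camera): "xy" ([column, row] in pixels: a listed point, or the origin of a listed thing).
The state is a dict: "time": time; "q": joint angles; "joint_velocities": joint speeds; "joint_torque": joint torques, N m; "position": TCP position; "tool_rot": TCP orientation; "ft_force": force on the tool from outside, world axes, zero at the start; "moment": the same for the moment, N m; "grip_width": finger opening in m.
Only numpy, scipy, OpenCV 4.12 (cv2) and the standard library are available. Lean on these libraries where they do the work, as an engineer would, in place of code of your own. Each camera call takes 0.05 s, during which the arm holds its last target.

### The job

The lid of the small instrument box has to be hinged on again. First press the red plunger of the bench bell right down to its stop, to call the colleague who will push the hinge pin in; then lift the lid out of its stand by the blue rim and, keeping it upright, bring its brass knuckle between the two brass knuckles of the box so that the holes line up for the pin. Finish while still holding it there, steady, carried by the gripper alone and not leaning or resting on the box; be gentle with the hinge and do not disturb the other things on the bench.

Things in the scene. Friction and masses are not known exactly. Their poses are not given: they have to be found in the camera images.
- bell_plunger (a joint): red plunger of the bench bell, m pressed down: 0 at rest, 0.008 at its stop (8 mm travel); springs back; about 1.6 N to start it, 4.8 N fully down
- bell_top (a point): centre of the top face of the red plunger head (24 mm diameter); moves down with it. At rest it stands 56 mm above the bench, on a silver dome 76 mm across and 38 mm high with a black foot 84 mm across, fixed to the bench
- lid_grip (a point): centre of the blue rim bar along the lid's upper edge, the place to grip from above: bar 12 mm thick (along x), 80 mm long (along y), 20 mm high (z). x is the lid's normal, y runs along its width and hinge axis, z up the lid. The lid is a steel plate 4 mm thick, 160 mm wide, 90 mm high (the rim bar is at its top, ending flush with it), about 0.15 to 0.31 kg, the same on both faces, so either way round is right. It starts standing upright in its stand
- lid_hole (a point): centre of the hole in the lid's brass knuckle, on the middle of its lower edge, 94 mm straight below lid_grip; axes as there. Knuckle: 18 mm outer diameter, 24 mm long along y, hole 10 mm along y. The plate's lower edge is 14 mm above this point
- box_hinge (a point): point on the hinge axis of the box, half-way between its two brass knuckles; lid_hole must come here. y is the hinge axis, z up, x points away from the box. Knuckles: 18 mm outer diameter, 20 mm long, 30 mm apart (so the lid's has 3 mm each side), holes 10 mm; 64 mm above the bench with free space above, and empty between them down to the mat. The wall of the box is 14 mm to -x of this point. The pin has 6 mm diameter
- box: steel instrument box 90 (x) by 160 (y) mm, rim 62 mm above the bench, open on top, fixed to the bench on a green mat 150 by 190 mm; origin at the bench under the middle of the box, the hinge is 59 mm to its +x. Box and stand may change sides
- stand: white lid stand, fixed; base 95 (x) by 190 (y) mm, origin at the bench at its centre. An upright slot 6.5 mm wide at each end (around y = +-66 mm) holds the lid's lower corners: slot floor 40 mm, slot tops 75 mm above the bench; lid pulls straight up. The lid stands in the stand's y-z plane
- red_bottle: bystander: red bottle, 68 mm across, 170 mm high, origin under its middle
- white_bottle: bystander: white bottle with blue cap, 60 mm across, 150 mm high, origin under its middle
- bowl: bystander: steel bowl, 130 mm across, 45 mm high, origin under its middle
- tape_roll: bystander: roll of tape lying flat, 96 mm across, 19 mm high, origin under its middle
- hinge_pin: bystander: the hinge pin (6 mm thick, 65 mm long, with a 12 mm head) standing in a grey block 30 mm high; leave it to the colleague; origin at its foot
There are look-alikes about, which are no part of the job. Leave any purple look-alike of the stand alone.

How it is judged:
On the way, in this order (a step that is already met when the one before it is completed fails the run):
1. the bell plunger is pressed to its stop (at least 7 of its 8 mm), the lid still in its stand (value of joint bell_plunger above 0.007 m and height (world z) of lid_hole below 0.04 m), for 0.05 s.
2. the bell is let go and the lid is lifted out of the stand in the gripper (height (world z) of lid_hole above 0.055 m and contact force between the fingers and lid above 1 N and value of joint bell_plunger below 0.002 m), for 0.1 s.
At the end, for the whole second after the job is handed in: lid_hole is within 3 mm of box_hinge across the hinge axis (its x and z) and within 3.5 mm along it (y), hinge axes parallel within 0.07 rad, the lid upright within 0.12 rad and still, gripped by the fingers (over 2 N), pressing on box and stand with less than 0.5 N; the bell plunger is up again (x of lid_hole in the frame of box_hinge between -0.003 and 0.003 m and z of lid_hole in the frame of box_hinge between -0.003 and 0.003 m and y of lid_hole in the frame of box_hinge between -0.0035 and 0.0035 m and angle between the y axis of lid_hole and the y axis of box_hinge, either way round below 0.07 rad and angle between lid_hole's own z axis and vertical below 0.12 rad and contact force between the fingers and lid above 2 N and contact force between lid and box below 0.5 N and contact force between lid and stand below 0.5 N and linear speed of lid below 0.015 m/s and angular speed of lid below 0.15 rad/s and value of joint bell_plunger below 0.002 m); the arm keeps its last pose, push and grip.
It fails at once if the lid is knocked against the box (over 15 N) (contact force between lid and box above 15 N).
It fails at once if a bystander (bottles, bowl, tape, hinge pin) is moved by more than 20 mm (distance of any of red_bottle, white_bottle, bowl, tape_roll, hinge_pin from where it was at the start of the episode above 0.02 m).
It also fails if it takes over 64 s, if anything falls off the work surface, if the arm or the gripper's body presses on something with over 40 N, if the wrist force passes 120 N, or if a joint passes its speed limit or range.

## Working session

There is one attempt and no reset: what is moved stays moved. The work goes in short steps, Python scripts to look and compute and a tool call to move; the robot and the scene stay as the last step left them, time stands still between calls to the robot, and variables do not carry over. Pictures are saved under pics/ and viewed, and the job is handed in when it is done.

Besides the shell and the picture viewer there is one more tool, called after ">>>" as name(argument=value, ...) on one line, values as JSON. send_rows: Moves the arm, as the interface text tells. Its arguments: {"type":"object","properties":{"deltas":{"type":"array","items":{"type":"object","properties":{"tx":{"type":"number"},"ty":{"type":"number"},"tz":{"type":"number"},"rx":{"type":"number"},"ry":{"type":"number"},"rz":{"type":"number"}}}},"claw":{"type":"number"},"squeeze":{"type":"number"}},"required":["deltas"]}

```bash
mkdir -p pics; cat > h.py <<'E'
import numpy as np, cv2
from rig import robot
def snap(n,fn=None):
    c=robot.camera(n)
    if fn: cv2.imwrite('pics/'+fn,c['color'][:,:,::-1])
    return c
def world(c,uv,z=None,plane=None):
    K=c['intrinsics'];u,v=uv
    ray=np.array([(u-K[0,2])/K[0,0],(v-K[1,2])/K[1,1],1.])
    R=c['R'];t=c['t']
    if plane is not None:
        d=R.T@ray;o=-R.T@t
        return o+d*(plane-o[2])/d[2]
    if z is None: z=c['z_map'][int(round(v)),int(round(u))]
    return R.T@(ray*z-t)
def cloud(c):
    K=c['intrinsics'];v,u=np.mgrid[:480,:640];z=c['z_map']
    P=np.stack([(u-K[0,2])/K[0,0]*z,(v-K[1,2])/K[1,1]*z,z],-1)
    return (P-c['t'])@c['R']
E
python3 - <<'E'
from h import *
np.set_printoptions(precision=4,suppress=True)
o=robot.get_obs();print(o['time'],o['position'],o['tool_rot'],o['grip_width'])
for n in('scene','top'):
    c=snap(n,n+'1.png')
    for l in ['bell_top','lid_grip','lid_hole','box_hinge','box','stand','red_bottle','white_bottle','bowl','tape_roll','hinge_pin']:
        for r in robot.tip_of(l,n)[:3]:
            print(n,l,round(r['p'],2),np.round(r['xy'],1),world(c,r['xy']))
E
```

```text
0.0 [ 0.1987 -0.5917  0.1901] [ 0.9869  0.1612  0.     -0.0011] 0.08739107752504982
scene bell_top 0.54 [284.9 285.7] [0.6515 0.0013 0.0569]
scene bell_top 0.4 [202.1 240.7] [ 0.751  -0.2276  0.0408]
scene lid_grip 0.75 [405.9 302.7] [0.4789 0.2107 0.1235]
scene lid_hole 0.69 [405.9 322.5] [0.4758 0.2216 0.0464]
scene lid_hole 0.42 [402.2 326.9] [0.4824 0.2201 0.0293]
scene box_hinge 0.6 [270.7 200.5] [ 0.5493 -0.2406  0.0451]
scene box 0.82 [290.7 203.6] [ 0.4975 -0.2313  0.0063]
scene stand 0.96 [403.3 327.3] [0.4789 0.2206 0.0242]
scene stand 0.81 [506.4 311.2] [0.25   0.3136 0.0071]
scene stand 0.7 [368.8 176.5] [ 0.2715 -0.1921  0.0087]
scene red_bottle 0.94 [338.8 429.9] [0.7386 0.3445 0.1068]
scene red_bottle 0.47 [228.1 319.1] [ 0.7956 -0.0089  0.0311]
scene white_bottle 0.76 [203.4 240.6] [ 0.7485 -0.2247  0.0427]
scene bowl 0.73 [473.4 431.7] [0.4965 0.4743 0.0046]
scene tape_roll 0.93 [232.4 151.6] [ 0.537  -0.485   0.0061]
scene hinge_pin 0.62 [227.8 318.1] [ 0.795  -0.0118  0.0306]
top bell_top 0.4 [325.9 210.2] [ 0.6395 -0.0014  0.0501]
top lid_grip 0.44 [253.4 261.5] [0.4745 0.2143 0.1268]
top lid_hole 0.44 [260.7 262.8] [0.4707 0.1917 0.1328]
top lid_hole 0.17 [226.3 188.3] [0.6987 0.3041 0.0982]
top box_hinge 0.77 [397.2 233.2] [ 0.5736 -0.2321 -0.0068]
top box_hinge 0.45 [401.9 180.2] [ 0.7273 -0.2324  0.1008]
top stand 0.97 [231.  332.7] [0.2511 0.297  0.0049]
top stand 0.89 [262.8 265. ] [0.4644 0.1862 0.1252]
top stand 0.63 [386.  327.2] [ 0.2726 -0.1958  0.0011]
top red_bottle 0.8 [227.4 190.3] [0.6945 0.3028 0.0854]
top white_bottle 0.59 [401.4 180.4] [ 0.7276 -0.2316  0.0954]
top bowl 0.84 [177.1 253.7] [0.5007 0.4722 0.0129]
top tape_roll 0.68 [477.1 250.1] [ 0.5207 -0.4867  0.0015]
top hinge_pin 0.7 [257.1 264.6] [0.4655 0.2039 0.1198]
```

View pics/scene1.png

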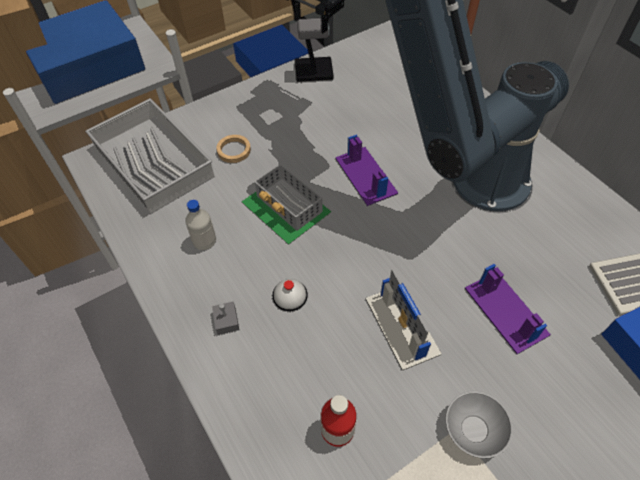

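View pics/top1.png

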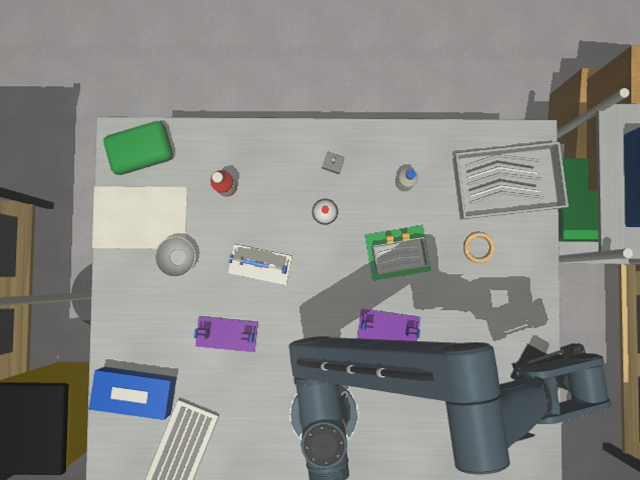

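The scene view shows the bell with its red plunger at (289,287), the lid in the white stand at (403,322), and the box on its green mat at (288,203). Two stands are purple, at (366,170) and (507,307), and I will leave them alone. Next I'll measure with colour and depth, and check enlarged crops.

```bash
python3 - <<'E'
from h import *
np.set_printoptions(precision=4,suppress=True)
crops=[]
for n,bx in(('scene',[(265,265,320,320),(355,260,445,375),(235,150,335,245)]),('top',[(305,190,345,230),(220,235,300,290),(360,220,435,285)])):
    c=snap(n);P=cloud(c);C=c['color'].astype(int);hsv=cv2.cvtColor(c['color'],cv2.COLOR_RGB2HSV)
    print(n,c['intrinsics'][0],'cam',-c['R'].T@c['t'])
    for nm,(a,b,d,e),m in (('red',bx[0],((hsv[...,0]<8)|(hsv[...,0]>172))&(hsv[...,1]>150)),('blue',bx[1],(abs(hsv[...,0].astype(int)-112)<12)&(hsv[...,1]>120)),('brass',bx[2],(abs(hsv[...,0].astype(int)-20)<8)&(hsv[...,1]>110))):
        M=np.zeros_like(m);M[b:e,a:d]=m[b:e,a:d]
        k,L,S,ce=cv2.connectedComponentsWithStats(M.astype(np.uint8))
        for i in range(1,k):
            if S[i,4]<6: continue
            q=P[(L==i)&(c['z_map']>0)]
            pc=q-q.mean(0);w,V=np.linalg.eigh(np.cov(pc.T))
            print(nm,S[i],ce[i],'med',np.median(q,0),'zmax',np.percentile(q[:,2],[5,95]),'dir',V[:,2],'ext',np.ptp(pc@V[:,2]))
    for (a,b,d,e) in bx:
        crops.append(cv2.resize(c['color'][b:e,a:d,::-1],(260,260),interpolation=cv2.INTER_CUBIC))
cv2.imwrite('pics/crops1.png',np.vstack([np.hstack(crops[:3]),np.hstack(crops[3:])]))
E
```

```text
scene [539.3297   0.     320.8505] cam [0.9112 0.566  1.1195]
red [284 281   9   9  65] [288.2154 284.7692] med [0.644  0.0027 0.0569] zmax [0.0535 0.0603] dir [-0.4199 -0.9063 -0.0479] ext 0.022388925019343642
blue [381 279   9  16  38] [384.1053 284.2632] med [0.4659 0.1249 0.0728] zmax [0.0253 0.0775] dir [-0.1211  0.0182  0.9925] ext 0.07604915999719435
blue [398 285  19  35 157] [407.0446 301.8854] med [0.4779 0.2124 0.1291] zmax [0.1173 0.1331] dir [ 0.1895  0.9813 -0.0328] ext 0.07858860078688015
blue [403 284  17  30  44] [411.4318 299.4545] med [0.467  0.2088 0.1305] zmax [0.0007 0.1328] dir [-0.4009 -0.3737 -0.8364] ext 0.18066878263350092
blue [415 342  16  18 142] [422.3099 350.2958] med [0.4903 0.2942 0.0564] zmax [0.0206 0.0769] dir [-0.05   -0.0279  0.9984] ext 0.06509738481369684
brass [235 150  15  12  69] [241.6667 155.8696] med [ 0.5264 -0.4465  0.0154] zmax [0.0079 0.0214] dir [-0.9817 -0.1898 -0.0178] ext 0.053978972145281925
brass [259 191  26  24 187] [271.5294 201.7807] med [ 0.5555 -0.2368  0.0673] zmax [0.0386 0.075 ] dir [-0.1656  0.9861  0.0119] ext 0.0922
[... 267 characters left out ...]
 [0.4788 0.2427 0.1275] zmax [0.1212 0.1355] dir [-0.1757 -0.2719  0.9461] ext 0.019425938868533263
blue [247 261  21   7  51] [257.2745 263.5686] med [0.4699 0.2028 0.1295] zmax [0.1223 0.1339] dir [-0.179  -0.9831  0.0394] ext 0.06105769439404668
blue [283 266   4   8  21] [284.4762 269.1905] med [0.4537 0.126  0.0702] zmax [0.032  0.0764] dir [-0.0372  0.0668  0.9971] ext 0.05109039579278753
brass [402 233   8   7  48] [405.25   235.9583] med [ 0.5595 -0.2473  0.0682] zmax [0.0183 0.0763] dir [-0.0457 -0.3132 -0.9486] ext 0.09061283213954653
brass [386 235   8   8  49] [389.449  238.7143] med [ 0.5507 -0.1986  0.0668] zmax [0.003  0.0755] dir [0.0249 0.3074 0.9512] ext 0.08948203491221905
```

View pics/crops1.png

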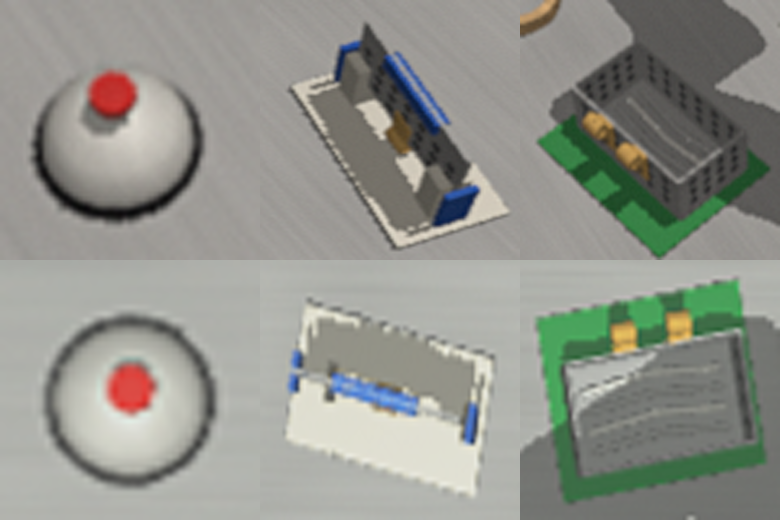

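The bell, lid and box are each unique and match their descriptions: red head on a silver dome, blue rim in the white stand, and brass knuckles beside the green mat. I'll take a close wrist view of the hinge first, as it's on the way.

```bash
cat >> h.py <<'E'
from scipy.spatial.transform import Rotation as Rn
def goal(p,th,p0=None,R0=None):
    o=robot.get_obs()
    p0=o['position'] if p0 is None else p0
    R0=Rn.from_quat(o['tool_rot']).as_matrix() if R0 is None else R0
    Rg=np.array([[np.cos(th),np.sin(th),0],[np.sin(th),-np.cos(th),0],[0,0,-1.]])
    d=R0.T@(np.array(p)-p0)*100; r=Rn.from_matrix(R0.T@Rg).as_rotvec()
    print('t',np.round(o['time'],2),'pos',np.round(o['position'],4),'F',np.round(o['ft_force'],1),'w',round(o['grip_width'],4))
    print('T cm',np.round(d,2),'R',np.round(r,4))
E
python3 - <<'E'
from h import *
c=robot.camera('wrist');print(np.round(c['tool_from_camera'],4),c['intrinsics'])
goal([.50,-.22,.30],1.742)
E
```

```text
[[ 1.000e-04 -9.542e-01 -2.992e-01  8.320e-02]
 [ 1.000e+00 -0.000e+00  5.000e-04  4.000e-04]
 [-5.000e-04 -2.992e-01  9.542e-01 -1.940e-01]
 [ 0.000e+00  0.000e+00  0.000e+00  1.000e+00]] [[371.64829954   0.         320.88941301]
 [  0.         371.64829954 246.59208189]
 [  0.           0.           1.        ]]
t 1.35 pos [ 0.1989 -0.5925  0.1911] F [ 0.  -0.2 -0.6] w 0.0868
T cm [ 40.4  -25.73 -10.89] R [ 0.      0.     -1.4182]
```

>>> send_rows(deltas=[{"tx":3.3,"ty":-2.1,"tz":-2,"rz":-0.12},{"tx":6.6,"ty":-4.2,"tz":-4,"rz":-0.24},{"tx":9.9,"ty":-6.4,"tz":-6,"rz":-0.36},{"tx":13.2,"ty":-8.5,"tz":-8,"rz":-0.48},{"tx":16.5,"ty":-10.6,"tz":-10,"rz":-0.6}], claw=0)

```text
schema error: expected keys tx, ty, tz, rx, ry, rz
```

```bash
python3 - <<'E'
from h import *
goal([.50,-.22,.30],1.742)
E
```

```text
t 1.35 pos [ 0.1989 -0.5925  0.1911] F [ 0.  -0.2 -0.6] w 0.0868
T cm [ 40.4  -25.73 -10.89] R [ 0.      0.     -1.4182]
```

>>> send_rows(deltas=[{"tx":3.3,"ty":-2.1,"tz":-1,"rx":0,"ry":0,"rz":-0.12},{"tx":6.6,"ty":-4.2,"tz":-2,"rx":0,"ry":0,"rz":-0.24},{"tx":9.9,"ty":-6.4,"tz":-4,"rx":0,"ry":0,"rz":-0.36},{"tx":13.2,"ty":-8.5,"tz":-6,"rx":0,"ry":0,"rz":-0.48},{"tx":16.5,"ty":-10.6,"tz":-8,"rx":0,"ry":0,"rz":-0.6}], claw=0)

```text
time: 1.77
position: [0.3182, -0.4429, 0.2683]
tool_rot: [0.894, 0.448, 0.0, -0.0]
ft_force: [0.4, -0.5, -0.1]
grip_width: 0.0618
```

```bash
python3 - <<'E'
from h import *
goal([.50,-.22,.30],1.742)
E
```

```text
t 1.77 pos [ 0.3182 -0.4429  0.2683] F [ 0.4 -0.5 -0.1] w 0.0618
T cm [28.74  1.23 -3.16] R [-3.000e-04 -6.000e-04 -8.129e-01]
```

>>> send_rows(deltas=[{"tx":4,"ty":0.2,"tz":-0.6,"rx":0,"ry":0,"rz":-0.12},{"tx":8,"ty":0.4,"tz":-1.2,"rx":0,"ry":0,"rz":-0.24},{"tx":12,"ty":0.6,"tz":-1.8,"rx":0,"ry":0,"rz":-0.36},{"tx":16,"ty":0.8,"tz":-2.4,"rx":0,"ry":0,"rz":-0.48},{"tx":20,"ty":1,"tz":-3,"rx":0,"ry":0,"rz":-0.6}])

```text
time: 2.18
position: [0.4469, -0.2893, 0.2983]
tool_rot: [0.722, 0.692, 0.0, 0.0]
ft_force: [0.3, -0.7, -0.5]
grip_width: 0.0281
```

```bash
python3 - <<'E'
from h import *
goal([.50,-.22,.30],1.742)
E
```

```text
t 2.18 pos [ 0.4469 -0.2893  0.2983] F [ 0.3 -0.7 -0.5] w 0.0281
T cm [ 7.14  5.01 -0.17] R [ 0.0004  0.0004 -0.2125]
```

>>> send_rows(deltas=[{"tx":3,"ty":3,"tz":2,"rx":0,"ry":0,"rz":-0.06},{"tx":6,"ty":6,"tz":5,"rx":0,"ry":0,"rz":-0.12},{"tx":8,"ty":8,"tz":8,"rx":0,"ry":0,"rz":-0.15},{"tx":10,"ty":9.8,"tz":10,"rx":0,"ry":0,"rz":-0.15},{"tx":10,"ty":9.8,"tz":10,"rx":0,"ry":0,"rz":-0.15}])

```text
time: 2.6
position: [0.5488, -0.1904, 0.1931]
tool_rot: [0.668, 0.744, 0.0, -0.004]
ft_force: [0.2, 0.4, -1.1]
grip_width: 0.0019
```

>>> send_rows(deltas=[{"tx":0,"ty":0,"tz":0,"rx":0,"ry":0,"rz":0},{"tx":0,"ty":0,"tz":0,"rx":0,"ry":0,"rz":0},{"tx":0,"ty":0,"tz":0,"rx":0,"ry":0,"rz":0}])

```text
time: 2.85
position: [0.5488, -0.1972, 0.1991]
tool_rot: [0.67, 0.742, -0.0, 0.001]
ft_force: [0.1, -0.2, -0.0]
grip_width: 0.0007
```

```bash
cat >> h.py <<'E'
def wsnap(fn=None):
    o=robot.get_obs();c=robot.camera('wrist')
    if fn: cv2.imwrite('pics/'+fn,c['color'][:,:,::-1])
    T=np.eye(4);T[:3,:3]=Rn.from_quat(o['tool_rot']).as_matrix();T[:3,3]=o['position']
    c['W']=T@c['tool_from_camera'];return c
def wray(c,uv):
    K=c['intrinsics'];d=(np.atleast_2d(uv).astype(float)-K[:2,2])/K[0,0];r=np.linalg.norm(d,axis=1,keepdims=True)+1e-12
    return np.hstack([d/r*np.sin(r),np.cos(r)])
def wplane(c,uv,z):
    d=wray(c,uv)@c['W'][:3,:3].T;o=c['W'][:3,3]
    return o+d*((z-o[2])/d[:,2:])
def wcloud(c):
    v,u=np.mgrid[:480,:640];uv=np.stack([u.ravel(),v.ravel()],1)
    d=wray(c,uv);z=c['z_map'].ravel()
    P=d/d[:,2:]*z[:,None]
    P=P@c['W'][:3,:3].T+c['W'][:3,3];P[z<=0]=np.nan
    return P.reshape(480,640,3)
def wproj(c,X):
    p=(np.atleast_2d(X)-c['W'][:3,3])@c['W'][:3,:3];r=np.arctan2(np.hypot(p[:,0],p[:,1]),p[:,2])
    return p[:,:2]/np.hypot(p[:,0],p[:,1])[:,None]*r[:,None]*c['intrinsics'][0,0]+c['intrinsics'][:2,2]
E
python3 - <<'E'
from h import *
np.set_printoptions(precision=4,suppress=True)
c=wsnap('w1.png');P=wcloud(c);print(robot.get_obs()['position'])
hsv=cv2.cvtColor(c['color'],cv2.COLOR_RGB2HSV)
m=(abs(hsv[...,0].astype(int)-20)<8)&(hsv[...,1]>110)
k,L,S,ce=cv2.connectedComponentsWithStats(m.astype(np.uint8))
for i in range(1,k):
    if S[i,4]<60: continue
    q=P[L==i];print(S[i],ce[i],np.nanmedian(q,0),np.nanpercentile(q[:,2],[5,98]))
for r in robot.tip_of('box_hinge','wrist'): print(r, wplane(c,r['xy'],.064))
E
```

```text
[ 0.5488 -0.1974  0.1993]
[311 211  26  30 588] [323.6224 227.6105] [ 0.5525 -0.1986  0.0704] [0.059 0.074]
[316 257  24  35 548] [327.0237 277.5109] [ 0.5606 -0.2461  0.0695] [0.0532 0.0744]
[336 327   8  60 330] [339.6667 357.1364] [ 0.5503 -0.1642  0.3199] [0.2916 0.3241]
[299 328   8  59 334] [302.1018 357.5868] [ 0.5413 -0.1653  0.32  ] [0.2986 0.3234]
[ 120  390  342   29 5743] [304.914  406.1907] [ 0.5455 -0.1737  0.3289] [0.3251 0.3324]
{'xy': [328.7, 254.4], 'p': 0.77} [[ 0.56   -0.2252  0.064 ]]
```

View pics/w1.png

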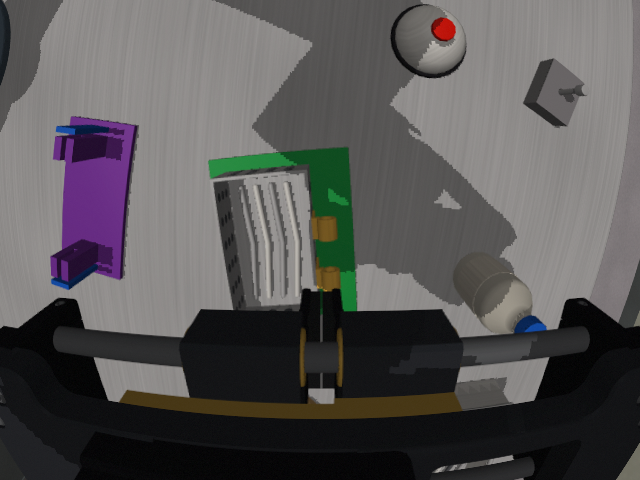

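The wrist view shows the knuckles at (323,228) and (327,275), with the second partly hidden by the fingertips at (321,300). I'll step 5 cm back along tool x to clear it.

>>> send_rows(deltas=[{"tx":3,"ty":0,"tz":0,"rx":0,"ry":0,"rz":0},{"tx":6,"ty":0,"tz":0,"rx":0,"ry":0,"rz":0},{"tx":6,"ty":0,"tz":0,"rx":0,"ry":0,"rz":0},{"tx":6,"ty":0,"tz":0,"rx":0,"ry":0,"rz":0},{"tx":6,"ty":0,"tz":0,"rx":0,"ry":0,"rz":0}])

```text
time: 3.37
position: [0.5429, -0.1374, 0.1988]
tool_rot: [0.67, 0.742, 0.0, 0.001]
ft_force: [0.5, -0.1, 0.3]
grip_width: 0.0004
```

```bash
python3 - <<'E'
from h import *
np.set_printoptions(precision=4,suppress=True)
c=wsnap('w2.png');P=wcloud(c);print(robot.get_obs()['position'])
import pickle;pickle.dump({k:c[k] for k in('color','z_map','intrinsics','W')},open('w2.pkl','wb'))
hsv=cv2.cvtColor(c['color'],cv2.COLOR_RGB2HSV)
m=(abs(hsv[...,0].astype(int)-20)<8)&(hsv[...,1]>110);m[320:]=0
k,L,S,ce=cv2.connectedComponentsWithStats(m.astype(np.uint8))
for i in range(1,k):
    if S[i,4]<60: continue
    q=P[L==i];print(S[i],ce[i],np.nanmedian(q,0),np.nanpercentile(q[:,2],[5,98]))
    t=q[q[:,2]>.0715];print('top',t.mean(0),len(t))
for r in robot.tip_of('box_hinge','wrist'): print(r, wplane(c,r['xy'],.064))
g=(hsv[...,0]>45)&(hsv[...,0]<80)&(hsv[...,1]>100)
# red
rd=((hsv[...,0]<8)|(hsv[...,0]>172))&(hsv[...,1]>150);q=P[rd];print('red',np.nanmedian(q,0),wplane(c,np.argwhere(rd).mean(0)[::-1],.056))
cv2.imwrite('pics/w2c.png',cv2.resize(c['color'][130:330,180:400,::-1],None,fx=3,fy=3,interpolation=cv2.INTER_CUBIC)[:600])
E
```

```text
[ 0.543  -0.1376  0.1987]
[311 266  25  35 389] [321.8021 283.9254] [ 0.5487 -0.1925  0.0692] [0.0464 0.2381]
top [ 0.5508 -0.1726  0.1249] 148
red [0.6426 0.0007 0.0564] [[ 0.6412 -0.0034  0.056 ]]
```

View pics/w2c.png

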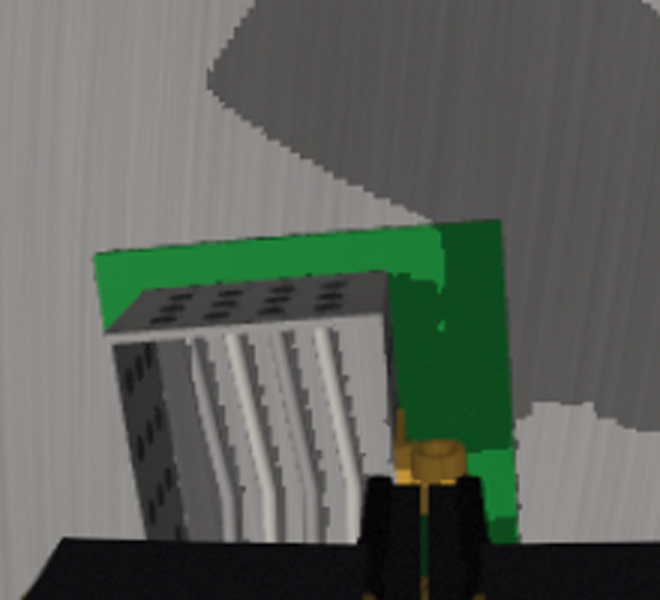

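The image moved the wrong way and the knuckle is now behind the fingers, so I'll go back along -x.

>>> send_rows(deltas=[{"tx":-4,"ty":0,"tz":0,"rx":0,"ry":0,"rz":0},{"tx":-8,"ty":0,"tz":0,"rx":0,"ry":0,"rz":0},{"tx":-11,"ty":0,"tz":0,"rx":0,"ry":0,"rz":0},{"tx":-11,"ty":0,"tz":0,"rx":0,"ry":0,"rz":0},{"tx":-11,"ty":0,"tz":0,"rx":0,"ry":0,"rz":0}])

```text
time: 3.88
position: [0.5537, -0.2485, 0.1975]
tool_rot: [0.671, 0.741, 0.0, 0.0]
ft_force: [0.2, 0.3, -0.3]
grip_width: 0.0004
```

```bash
python3 - <<'E'
from h import *
np.set_printoptions(precision=4,suppress=True)
c=wsnap('w3.png');P=wcloud(c);print(robot.get_obs()['position'])
import pickle;pickle.dump({k:c[k] for k in('color','z_map','intrinsics','W')},open('w3.pkl','wb'))
hsv=cv2.cvtColor(c['color'],cv2.COLOR_RGB2HSV)
m=(abs(hsv[...,0].astype(int)-20)<8)&(hsv[...,1]>110);m[320:]=0
k,L,S,ce=cv2.connectedComponentsWithStats(m.astype(np.uint8))
for i in range(1,k):
    if S[i,4]<60: continue
    q=P[L==i];print(S[i],ce[i],np.nanmedian(q,0),np.nanpercentile(q[:,2],[5,98]))
    t=q[q[:,2]>.0715];print('top',t.mean(0),len(t))
for r in robot.tip_of('box_hinge','wrist'): print(r, wplane(c,r['xy'],.064))
cv2.imwrite('pics/w3c.png',cv2.resize(c['color'][100:300,200:400,::-1],None,fx=3,fy=3,interpolation=cv2.INTER_CUBIC)[:600])
E
```

```text
[ 0.5533 -0.2467  0.1974]
[311 160  27  25 595] [324.2672 172.0807] [ 0.5526 -0.1996  0.0711] [0.0608 0.0741]
top [ 0.5552 -0.1993  0.0728] 264
[316 210  26  30 604] [328.4421 226.3411] [ 0.5613 -0.2476  0.0702] [0.0597 0.074 ]
top [ 0.5643 -0.2489  0.0728] 226
{'xy': [333.0, 200.7], 'p': 0.59} [[ 0.5631 -0.225   0.064 ]]
```

View pics/w3c.png

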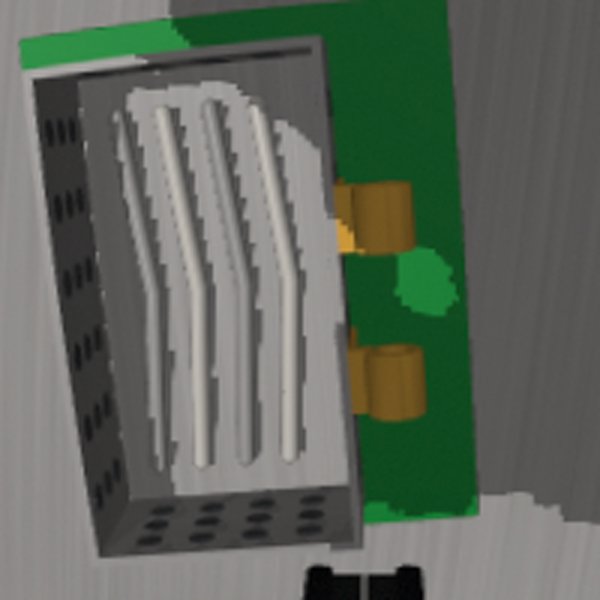

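The crop shows both knuckles clear, at crop (385,215) and (395,382). I'll fit two 18 mm cylinders to the depth points and take silhouette edges for y.

```bash
cat > fit.py <<'E'
from h import *
import pickle
from scipy.optimize import least_squares
np.set_printoptions(precision=4,suppress=True)
c=pickle.load(open('w3.pkl','rb'));P=wcloud(c)
hsv=cv2.cvtColor(c['color'],cv2.COLOR_RGB2HSV)
m=(abs(hsv[...,0].astype(int)-20)<8)&(hsv[...,1]>110);m[320:]=0
Q=P[m];Q=Q[np.isfinite(Q[:,0])&(Q[:,2]>.05)&(Q[:,2]<.09)]
print(len(Q))
for fz in(0,1):
    def loc(p):
        x,y,yaw,z=p; a=np.array([-np.sin(yaw),np.cos(yaw)]);n=np.array([np.cos(yaw),np.sin(yaw)])
        d=Q[:,:2]-[x,y]; return d@n,d@a,Q[:,2]-z
    p=np.array([.558,-.223,.17,.064])
    for it in range(6):
        X,Y,Z=loc(p); k=(X>-5e-3)&(abs(np.hypot(X,Z)-.009)<.004)&(Z>0)
        Qa=Q;Q=Q[k]
        f=lambda s:(lambda X,Y,Z:np.r_[(np.hypot(X,Z)-.009),np.maximum(abs(abs(Y)-.025)-.010,0)])(*loc(np.r_[s[:3],s[3] if fz else .064]))
        r=least_squares(f,p,loss='soft_l1',f_scale=.001);p=r.x
        if not fz:p[3]=.064
        X,Y,Z=loc(p);e=np.hypot(X,Z)-.009
        Q=Qa
    print(fz,p,k.sum(),'rms',e[:].std(),'Y ranges',np.sort(Y)[[0,5]],np.sort(Y)[[-6,-1]],np.max(Y[Y<0]),np.min(Y[Y>0]))
# silhouette corners by image: project model onto image & IoU
from scipy.spatial import ConvexHull
th=np.linspace(0,2*np.pi,60)
def mask(x,y,yaw,z=.064):
    a=np.array([-np.sin(yaw),np.cos(yaw),0]);n=np.array([np.cos(yaw),np.sin(yaw),0]);M=np.zeros((480*8,640*8),np.uint8)
    for s in(-1,1):
        pts=np.vstack([np.array([x,y,z])+a*(s*.025+e)+.009*(np.cos(th)[:,None]*n+np.sin(th)[:,None]*[0,0,1]) for e in(-.01,.01)])
        uv=wproj(c,pts); h=cv2.convexHull(((uv+.5)*8).astype(np.int32)); cv2.fillConvexPoly(M,h,1)
    return cv2.resize(M.astype(np.float32),(640,480),interpolation=cv2.INTER_AREA)
def cost(s):
    x,y,yaw=s;M=mask(x,y,yaw)
    # exclude leaf region: local x<-4mm pixels
    W=wplane(c,np.stack(np.meshgrid(np.arange(640),np.arange(480)),-1).reshape(-1,2),.064).reshape(480,640,3)
    d=W[...,:2]-np.array([x,y]);X=d@[np.cos(yaw),np.sin(yaw)]
    w=(X>-.006);return (np.abs(M-m)*w).sum()-(M*w).sum()*.5
from scipy.optimize import minimize
r=minimize(cost,[p[0],p[1],p[2]],method='Nelder-Mead',options=dict(initial_simplex=[[p[0]+a,p[1]+b,p[2]+g] for a,b,g in((0,0,0),(.003,0,0),(0,.003,0),(0,0,.05))],xatol=1e-5,fatol=.1,maxiter=80))
print('sil',r.x,r.fun)
E
python3 fit.py
```

```text
1179
0 [ 0.5598 -0.2239  0.1776  0.064 ] 673 rms 0.0007117099993356602 Y ranges [-0.035  -0.0344] [0.0343 0.0345] -0.015094061618378533 0.015091150304975372
1 [ 0.5597 -0.224   0.1774  0.0642] 676 rms 0.0007035240632658001 Y ranges [-0.0349 -0.0343] [0.0344 0.0346] -0.014999997105635663 0.015182682653063766
sil [ 0.5594 -0.2245  0.1757] -365.703125
```

```bash
python3 - <<'E'
from h import *
goal([.642,.001,.080],1.385)
E
```

```text
t 3.98 pos [ 0.5532 -0.2456  0.1974] F [-0.  -0.1 -1. ] w 0.0004
T cm [23.61 11.35 11.76] R [-0.0009 -0.001   0.2875]
```

>>> send_rows(deltas=[{"tx":3,"ty":1.5,"tz":0,"rx":0,"ry":0,"rz":0.05},{"tx":6.5,"ty":3.2,"tz":0,"rx":0,"ry":0,"rz":0.1},{"tx":10,"ty":4.9,"tz":0,"rx":0,"ry":0,"rz":0.15},{"tx":13.5,"ty":6.6,"tz":1,"rx":0,"ry":0,"rz":0.2},{"tx":17,"ty":8.3,"tz":2,"rx":0,"ry":0,"rz":0.26}])

```text
time: 4.4
position: [0.6192, -0.065, 0.1785]
tool_rot: [0.761, 0.649, 0.001, 0.001]
ft_force: [0.4, 0.0, -1.1]
grip_width: 0.0009
```

```bash
python3 - <<'E'
from h import *
goal([.642,.001,.080],1.385)
E
```

```text
t 4.4 pos [ 0.6192 -0.065   0.1785] F [ 0.4  0.  -1.1] w 0.0009
T cm [6.88 1.19 9.85] R [ 0.0016 -0.0001  0.0271]
```

>>> send_rows(deltas=[{"tx":3,"ty":0.6,"tz":2,"rx":0,"ry":0,"rz":0.02},{"tx":5.5,"ty":1,"tz":5,"rx":0,"ry":0,"rz":0.02},{"tx":6.3,"ty":1,"tz":7.5,"rx":0,"ry":0,"rz":0.02},{"tx":6.3,"ty":1,"tz":7.5,"rx":0,"ry":0,"rz":0.02},{"tx":6.3,"ty":1,"tz":7.5,"rx":0,"ry":0,"rz":0.02}])

```text
time: 4.82
position: [0.6368, -0.0055, 0.1016]
tool_rot: [0.766, 0.643, -0.001, -0.002]
ft_force: [0.5, 0.1, 0.1]
grip_width: 0.0004
```

```bash
python3 - <<'E'
from h import *
c=wsnap('w4.png');P=wcloud(c);hsv=cv2.cvtColor(c['color'],cv2.COLOR_RGB2HSV)
rd=((hsv[...,0]<8)|(hsv[...,0]>172))&(hsv[...,1]>150);k,L,S,ce=cv2.connectedComponentsWithStats(rd.astype(np.uint8))
for i in range(1,k):
    if S[i,4]>50: print(S[i],ce[i],np.nanmedian(P[L==i],0),wplane(c,ce[i],.056))
goal([.642,.001,.066],1.385)
E
```

```text
[312 227  34  35 892] [328.78139013 244.06838565] [0.64416332 0.00262241 0.05631744] [[0.64414828 0.00244682 0.056     ]]
t 4.87 pos [ 0.6385 -0.0068  0.1033] F [-0.5 -0.3  0.5] w 0.0007
T cm [0.83 0.21 3.73] R [-0.0001  0.0004  0.01  ]
```

View pics/w4.png

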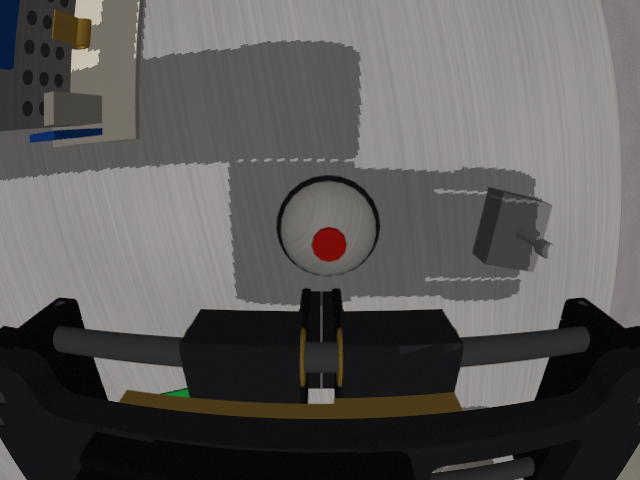

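The red plunger head is at (329,244), which is (0.644, 0.0025) in world. I'll shift about 1.0 cm in x and 0.4 cm in y, then press slowly.

>>> send_rows(deltas=[{"tx":0.6,"ty":0.2,"tz":1.5,"rx":0,"ry":0,"rz":0},{"tx":1.0,"ty":0.4,"tz":3,"rx":0,"ry":0,"rz":0},{"tx":1.0,"ty":0.4,"tz":4.2,"rx":0,"ry":0,"rz":0},{"tx":1.0,"ty":0.4,"tz":4.5,"rx":0,"ry":0,"rz":0},{"tx":1.0,"ty":0.4,"tz":4.5,"rx":0,"ry":0,"rz":0}])

```text
time: 5.28
position: [0.6428, 0.0017, 0.0559]
tool_rot: [0.767, 0.642, -0.001, -0.001]
ft_force: [-0.5, -0.4, 0.1]
grip_width: 0.0002
```

>>> send_rows(deltas=[{"tx":0,"ty":0,"tz":0.5,"rx":0,"ry":0,"rz":0},{"tx":0,"ty":0,"tz":0.9,"rx":0,"ry":0,"rz":0},{"tx":0,"ty":0,"tz":1.1,"rx":0,"ry":0,"rz":0},{"tx":0,"ty":0,"tz":1.1,"rx":0,"ry":0,"rz":0}])

```text
time: 5.62
position: [0.644, 0.0019, 0.0464]
tool_rot: [0.767, 0.642, -0.0, -0.0]
ft_force: [-0.1, -0.1, 0.3]
grip_width: 0.0002
```

```bash
python3 - <<'E'
from h import *
c=wsnap('w5.png')
goal([.644,.0025,.066],1.385)
c=snap('scene');cv2.imwrite('pics/s5.png',cv2.resize(c['color'][220:340,220:360,::-1],None,fx=5,fy=5,interpolation=cv2.INTER_CUBIC))
E
```

```text
t 5.67 pos [0.6442 0.0019 0.0467] F [-0.3 -0.6  0.1] w 0.0008
T cm [ 0.05 -0.03 -1.93] R [-0.0002  0.      0.0086]
```

View pics/s5.png

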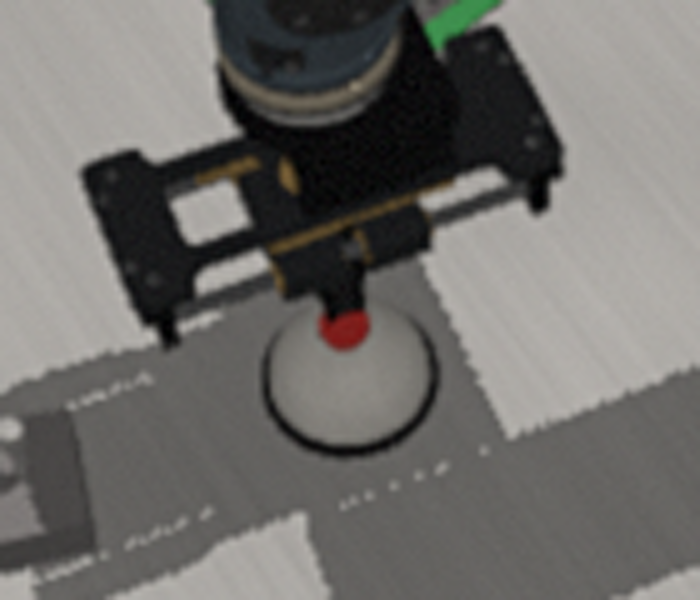

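View pics/w5.png

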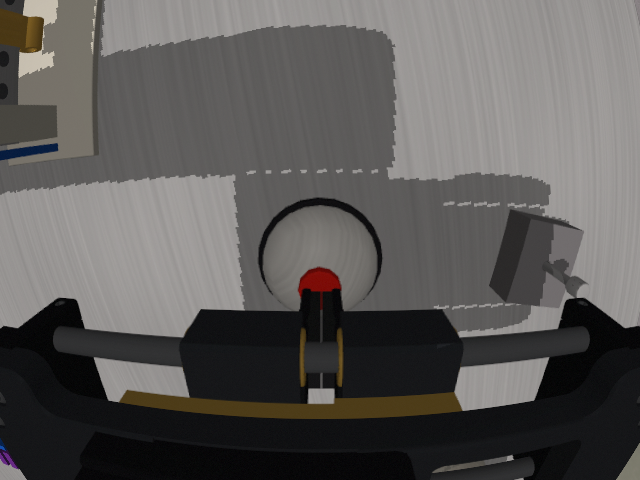

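```bash
python3 - <<'E'
from h import *
np.set_printoptions(precision=4,suppress=True)
c=wsnap('w6.png');P=wcloud(c);o=robot.get_obs();print(o['ft_force'],o['joint_torque'],o['moment'])
hsv=cv2.cvtColor(c['color'],cv2.COLOR_RGB2HSV)
rd=((hsv[...,0]<8)|(hsv[...,0]>172))&(hsv[...,1]>150);q=P[rd];print(len(q),np.nanpercentile(q,[5,25,50,75,95],axis=0))
print('proj',wproj(c,[[.644,.0025,.048],[.644,.0025,.056],o['position']]))
R=Rn.from_quat(o['tool_rot']).as_matrix()
for z in(-.02,-.01,-.002):print(wproj(c,[o['position']+R@[.0095,0,z]]))
d=P[285:330,318:325];print(d[::5,3])
cv2.imwrite('pics/w6c.png',cv2.resize(c['color'][230:330,260:380,::-1],None,fx=6,fy=6,interpolation=cv2.INTER_CUBIC))
E
```

```text
[ 0.2577  0.0892 -0.0159] [ -0.0225 -48.1172 -13.3639   0.0596   0.0415  -0.0002] [-0.0545 -0.089  -0.0366]
866 [[0.6348 0.0021 0.053 ]
 [0.6404 0.005  0.0557]
 [0.6454 0.008  0.0563]
 [0.6489 0.011  0.0568]
 [0.6534 0.0129 0.0849]]
proj [[318.7709 283.077 ]
 [318.7152 288.8379]
 [319.8152 283.134 ]]
[[319.7269 281.3779]]
[[319.764  274.0935]]
[[319.7915 268.7402]]
[[0.6457 0.0047 0.0565]
 [0.6451 0.0018 0.0565]
 [0.6468 0.0112 0.0835]
 [0.6467 0.0108 0.0881]
 [0.6467 0.011  0.0934]
 [0.6467 0.0111 0.0985]
 [0.6467 0.0112 0.1032]
 [0.6462 0.008  0.1017]
 [0.6457 0.0057 0.1019]]
```

View pics/w6c.png

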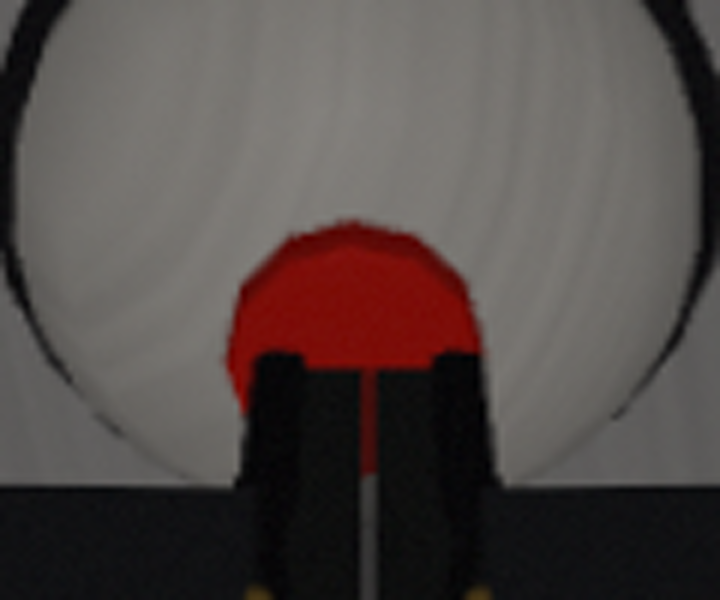

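The force is about 0, the head still stands at z=0.0565, and the wrist depth puts the visible fingertips at z≈0.080. So the real tips sit roughly 33 mm above the reported TCP. I'll cross-check with the scene camera before pressing further.

```bash
python3 - <<'E'
from h import *
np.set_printoptions(precision=4,suppress=True)
c=snap('scene');P=cloud(c)
for v in range(272,292): print(v,P[v,286:294:2].round(3).tolist())
r=(c['R']@np.array([.644,.002,.0467])+c['t']);K=c['intrinsics'];print((K@r/r[2]))
r=(c['R']@np.array([.644,.002,.080])+c['t']);print((K@r/r[2]))
E
```

```text
272 [[0.662, 0.037, 0.174], [0.658, 0.039, 0.173], [0.64, 0.012, 0.121], [0.646, 0.034, 0.157]]
273 [[0.663, 0.039, 0.174], [0.657, 0.036, 0.165], [0.64, 0.011, 0.115], [0.637, 0.015, 0.117]]
274 [[0.662, 0.036, 0.166], [0.658, 0.039, 0.165], [0.642, 0.014, 0.116], [0.637, 0.015, 0.114]]
275 [[0.662, 0.036, 0.161], [0.659, 0.039, 0.162], [0.642, 0.014, 0.113], [0.638, 0.016, 0.111]]
276 [[0.663, 0.037, 0.159], [0.659, 0.039, 0.159], [0.641, 0.012, 0.105], [0.638, 0.015, 0.106]]
277 [[0.664, 0.039, 0.159], [0.647, 0.012, 0.106], [0.641, 0.012, 0.101], [0.612, -0.038, 0.004]]
278 [[0.651, 0.011, 0.105], [0.646, 0.012, 0.101], [0.642, 0.012, 0.098], [0.639, 0.016, 0.099]]
279 [[0.651, 0.011, 0.1], [0.646, 0.01, 0.094], [0.642, 0.012, 0.093], [0.638, 0.013, 0.09]]
280 [[0.652, 0.012, 0.098], [0.646, 0.01, 0.089], [0.642, 0.012, 0.088], [0.639, 0.016, 0.091]]
281 [[0.652, 0.011, 0.091], [0.647, 0.011, 0.088], [0.644, 0.014, 0.089], [0.639, 0.015, 0.086]]
282 [[0.652, 0.01, 0.086], [0.647, 0.011, 0.083], [0.642, 0.011, 0.079], [0.639, 0.014, 0.079]]
283 [[0.653, 0.011, 0.084], [0.648, 0.01
[... 179 characters left out ...]
[0.644, 0.003, 0.056], [0.64, 0.005, 0.055], [0.637, 0.008, 0.055]]
286 [[0.649, 0.002, 0.054], [0.645, 0.004, 0.053], [0.643, 0.009, 0.058], [0.638, 0.011, 0.057]]
287 [[0.651, 0.006, 0.057], [0.647, 0.006, 0.054], [0.643, 0.009, 0.053], [0.64, 0.013, 0.056]]
288 [[0.653, 0.008, 0.058], [0.649, 0.011, 0.058], [0.644, 0.011, 0.054], [0.64, 0.012, 0.051]]
289 [[0.653, 0.008, 0.053], [0.649, 0.011, 0.054], [0.646, 0.014, 0.056], [0.637, 0.007, 0.036]]
290 [[0.651, 0.003, 0.04], [0.65, 0.011, 0.049], [0.644, 0.009, 0.041], [0.64, 0.012, 0.041]]
291 [[0.653, 0.006, 0.041], [0.649, 0.008, 0.04], [0.645, 0.011, 0.04], [0.641, 0.013, 0.039]]
[288.1647 286.601    1.    ]
[287.2776 279.1526   1.    ]
```

Both cameras agree: the true fingertip is about 0.033 m above the reported TCP. I'll keep that offset and press on in small, force-checked steps.

>>> send_rows(deltas=[{"tx":0,"ty":0,"tz":0.9,"rx":0,"ry":0,"rz":0},{"tx":0,"ty":0,"tz":1.6,"rx":0,"ry":0,"rz":0},{"tx":0,"ty":0,"tz":2.1,"rx":0,"ry":0,"rz":0},{"tx":0,"ty":0,"tz":2.3,"rx":0,"ry":0,"rz":0},{"tx":0,"ty":0,"tz":2.3,"rx":0,"ry":0,"rz":0}])

```text
time: 6.23
position: [0.6436, 0.0021, 0.0229]
tool_rot: [0.767, 0.642, -0.001, -0.001]
ft_force: [-1.0, 0.3, 2.8]
grip_width: 0.0002
```

>>> send_rows(deltas=[{"tx":0,"ty":0,"tz":0.3,"rx":0,"ry":0,"rz":0},{"tx":0,"ty":0,"tz":0.5,"rx":0,"ry":0,"rz":0},{"tx":0,"ty":0,"tz":0.5,"rx":0,"ry":0,"rz":0}])

```text
time: 6.48
position: [0.6439, 0.0021, 0.0187]
tool_rot: [0.767, 0.642, -0.0, -0.0]
ft_force: [-1.5, 1.4, 4.3]
grip_width: 0.0004
```

>>> send_rows(deltas=[{"tx":0,"ty":0,"tz":0.2,"rx":0,"ry":0,"rz":0},{"tx":0,"ty":0,"tz":0.3,"rx":0,"ry":0,"rz":0},{"tx":0,"ty":0,"tz":0.3,"rx":0,"ry":0,"rz":0}])

```text
time: 6.73
position: [0.644, 0.0021, 0.0169]
tool_rot: [0.767, 0.642, -0.0, -0.0]
ft_force: [-2.8, 0.0, 8.8]
grip_width: 0.0003
```

>>> send_rows(deltas=[{"tx":0,"ty":0,"tz":0.1,"rx":0,"ry":0,"rz":0},{"tx":0,"ty":0,"tz":0.1,"rx":0,"ry":0,"rz":0}])

```text
time: 6.9
position: [0.644, 0.0021, 0.0168]
tool_rot: [0.767, 0.642, -0.0, -0.0]
ft_force: [-4.5, 0.7, 13.8]
grip_width: 0.0005
```

```bash
python3 - <<'E'
from h import *
goal([.644,.002,.11],1.385)
c=wsnap('w7.png');P=wcloud(c);hsv=cv2.cvtColor(c['color'],cv2.COLOR_RGB2HSV)
rd=((hsv[...,0]<8)|(hsv[...,0]>172))&(hsv[...,1]>150);q=P[rd];print(len(q),np.nanpercentile(q,[5,50,75],axis=0))
E
```

```text
t 6.9 pos [0.644  0.0021 0.0168] F [-4.5  0.7 13.8] w 0.0005
T cm [-0.01 -0.   -9.32] R [-0.0002  0.0002  0.0091]
389 [[0.63376635 0.00494842 0.04364419]
 [0.64571667 0.01138334 0.04807498]
 [0.64677824 0.01262664 0.06245777]]
```

The plunger is at its stop: head top at 0.048 and force well above 4.8 N. I'll release it and go look at the lid.

>>> send_rows(deltas=[{"tx":0,"ty":0,"tz":-3,"rx":0,"ry":0,"rz":0},{"tx":0,"ty":0,"tz":-7,"rx":0,"ry":0,"rz":0},{"tx":0,"ty":0,"tz":-11,"rx":0,"ry":0,"rz":0},{"tx":1,"ty":-2,"tz":-15,"rx":0,"ry":0,"rz":0},{"tx":3,"ty":-5,"tz":-16,"rx":0,"ry":0,"rz":0}], claw=4)

```text
time: 7.37
position: [0.6076, 0.0373, 0.1806]
tool_rot: [0.768, 0.64, 0.005, 0.006]
ft_force: [1.7, -0.2, -0.3]
grip_width: 0.0262
```

```bash
python3 - <<'E'
from h import *
goal([.462,.15,.17],1.385)
E
```

```text
t 7.37 pos [0.6076 0.0373 0.1806] F [ 1.7 -0.2 -0.3] w 0.0262
T cm [  8.47 -16.37   0.79] R [ 0.0166 -0.0001  0.0051]
```

>>> send_rows(deltas=[{"tx":2,"ty":-3.4,"tz":0,"rx":0,"ry":0,"rz":0},{"tx":4,"ty":-7,"tz":0,"rx":0,"ry":0,"rz":0},{"tx":6,"ty":-10.6,"tz":0,"rx":0,"ry":0,"rz":0},{"tx":8,"ty":-14,"tz":0,"rx":0,"ry":0,"rz":0},{"tx":8.3,"ty":-15.5,"tz":0,"rx":0,"ry":0,"rz":0}])

```text
time: 7.78
position: [0.4576, 0.1522, 0.1744]
tool_rot: [0.766, 0.643, -0.001, -0.002]
ft_force: [0.2, 0.3, -0.1]
grip_width: 0.0396
```

>>> send_rows(deltas=[{"tx":0,"ty":0,"tz":0,"rx":0,"ry":0,"rz":0},{"tx":0,"ty":0,"tz":0,"rx":0,"ry":0,"rz":0}])

```text
time: 7.95
position: [0.4627, 0.1497, 0.175]
tool_rot: [0.766, 0.642, 0.001, 0.001]
ft_force: [0.6, 0.0, -0.8]
grip_width: 0.0399
```

```bash
python3 - <<'E'
from h import *
np.set_printoptions(precision=4,suppress=True)
goal([.462,.15,.17],1.385)
c=wsnap('w8.png');P=wcloud(c)
hsv=cv2.cvtColor(c['color'],cv2.COLOR_RGB2HSV)
m=(abs(hsv[...,0].astype(int)-112)<12)&(hsv[...,1]>120)
k,L,S,ce=cv2.connectedComponentsWithStats(m.astype(np.uint8))
for i in range(1,k):
    if S[i,4]<80: continue
    q=P[L==i];q=q[np.isfinite(q[:,0])];t=q[q[:,2]>.127]
    print(S[i],ce[i],np.median(q,0),np.percentile(q[:,2],[5,95]))
    if len(t)>50:
        r=cv2.minAreaRect((t[:,:2]*1000).astype(np.float32));print('top',r,t.mean(0),np.median(t[:,2]))
        mm=np.zeros((480,640),np.uint8);mm[(L==i)&(P[...,2]>.126)&(P[...,2]<.136)]=1
        W=wplane(c,np.argwhere(mm)[:,::-1],.130);r=cv2.minAreaRect((W[:,:2]*1000).astype(np.float32));print('img',r,W.mean(0))
        pc=W[:,:2]-W[:,:2].mean(0);w,V=np.linalg.eigh(np.cov(pc.T));print(V[:,1],np.percentile(pc@V[:,1],[0.5,99.5]),np.percentile(pc@V[:,0],[.5,99.5]))
hs=robot.tip_of('lid_grip','wrist');print(hs)
E
```

```text
t 7.95 pos [0.4627 0.1497 0.175 ] F [ 0.6  0.  -0.8] w 0.0399
T cm [ 0.01 -0.08  0.5 ] R [ 0.002  -0.0003  0.0103]
[  0   0  11  38 343] [ 4.2362 16.6764] [0.1168 0.4918 0.0104] [0.0023 0.0193]
[ 48  19  56  20 492] [74.6199 28.9004] [0.2671 0.3938 0.0617] [0.014  0.0755]
[304  53  13  12 152] [310.1579  58.3947] [0.4805 0.2918 0.0746] [0.0573 0.0766]
[324  53  14  13 164] [330.2622  58.4756] [0.496  0.289  0.0747] [0.0587 0.0762]
[309 107   7 121 740] [312.1284 168.4446] [0.4684 0.209  0.1304] [0.1293 0.1314]
top ((468.50836181640625, 210.15577697753906), (78.60877990722656, 3.9707229137420654), 79.58131408691406) [0.4684 0.2096 0.1304] 0.13035512916890726
img ((468.51385498046875, 210.1024932861328), (78.53707122802734, 3.937037229537964), 79.56281280517578) [0.4684 0.2095 0.13  ]
[0.1905 0.9817] [-0.0387  0.0398] [-0.0021  0.002 ]
[316 107  13 121 842] [323.4774 171.4572] [0.4752 0.2051 0.1303] [0.129  0.1314]
top ((476.0974426269531, 208.86880493164062), (78.41844177246094, 6.489833354949951), 76.44221496582031) [0.4752 0.2064 0.1303] 0.13030152720153793
img ((476.046630859375, 208.74185180664062), (78.64761352539062, 6.448365688323975), 76.44303894042969) [0.4752 0.2064 0.13  ]
[0.208  0.9781] [-0.0367  0.0417] [-0.0026  0.0031]
[ 64 185  55  20 414] [ 90.5531 194.1377] [0.2542 0.2261 0.0593] [0.0134 0.0758]
[320 257  13  12 139] [325.741  263.0216] [0.4633 0.1248 0.0748] [0.0659 0.0764]
[301 258  13  11 137] [307.1752 263.0292] [0.448  0.128  0.0749] [0.0668 0.1301]
[{'xy': [320.4, 171.2], 'p': 0.71}]
```

View pics/w8.png

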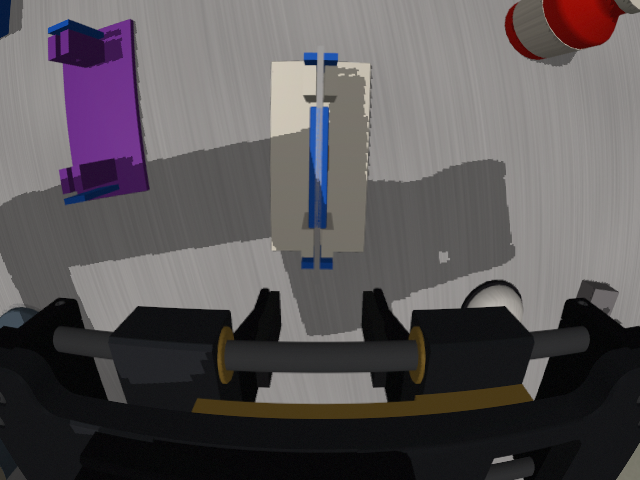

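The wrist view shows the lid's blue rim at (319,168) standing in the white stand, with the plate's grey edge between the bars. The purple stand at (100,105) stays untouched. The rim centre is ≈ (0.4728, 0.2092, z 0.12) and the lid direction about 1.378 rad. I'll move above it.

>>> send_rows(deltas=[{"tx":2.5,"ty":0,"tz":0,"rx":0,"ry":0,"rz":0.017},{"tx":5,"ty":0,"tz":1,"rx":0,"ry":0,"rz":0.017},{"tx":6,"ty":-0.1,"tz":2,"rx":0,"ry":0,"rz":0.017},{"tx":6,"ty":-0.1,"tz":3,"rx":0,"ry":0,"rz":0.017},{"tx":6,"ty":-0.1,"tz":3,"rx":0,"ry":0,"rz":0.017}])

```text
time: 8.47
position: [0.4709, 0.2076, 0.1422]
tool_rot: [0.772, 0.635, -0.002, -0.001]
ft_force: [-0.3, -0.3, 0.2]
grip_width: 0.0397
```

>>> send_rows(deltas=[{"tx":0,"ty":0,"tz":0,"rx":0,"ry":0,"rz":0},{"tx":0,"ty":0,"tz":0,"rx":0,"ry":0,"rz":0}])

```text
time: 8.63
position: [0.472, 0.2075, 0.1445]
tool_rot: [0.773, 0.635, -0.0, -0.0]
ft_force: [0.0, 0.0, 0.3]
grip_width: 0.0397
```

```bash
python3 - <<'E'
from h import *
np.set_printoptions(precision=4,suppress=True)
goal([.4728,.2092,.070],1.378)
c=wsnap('w9.png')
E
```

```text
t 8.63 pos [0.472  0.2075 0.1445] F [0.  0.  0.3] w 0.0397
T cm [0.19 0.05 7.45] R [-0.0006  0.0006 -0.0024]
```

View pics/w9.png

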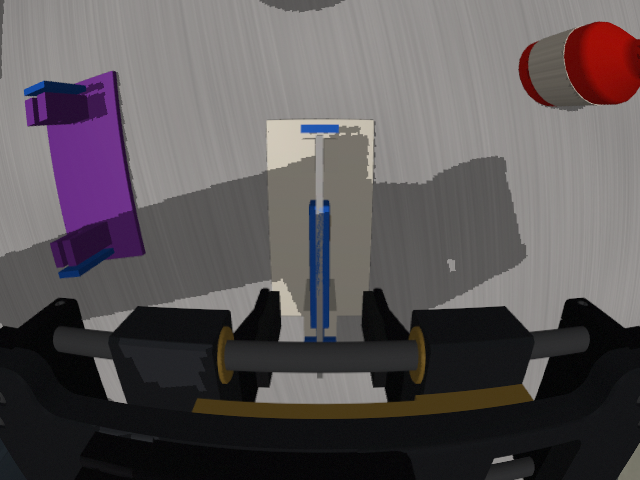

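The rim at (319,262) runs vertically, centred between the fingers at (268,300) and (374,300). Descending.

>>> send_rows(deltas=[{"tx":0.2,"ty":0,"tz":2.5,"rx":0,"ry":0,"rz":0},{"tx":0.2,"ty":0,"tz":5,"rx":0,"ry":0,"rz":0},{"tx":0.2,"ty":0,"tz":6.7,"rx":0,"ry":0,"rz":0},{"tx":0.2,"ty":0,"tz":7.4,"rx":0,"ry":0,"rz":0},{"tx":0.2,"ty":0,"tz":7.4,"rx":0,"ry":0,"rz":0}])

```text
time: 9.1
position: [0.4715, 0.2098, 0.0698]
tool_rot: [0.773, 0.635, -0.001, -0.001]
ft_force: [-0.6, -1.0, -0.1]
grip_width: 0.0401
```

>>> send_rows(deltas=[{"tx":0,"ty":0,"tz":0,"rx":0,"ry":0,"rz":0},{"tx":0,"ty":0,"tz":0,"rx":0,"ry":0,"rz":0}])

```text
time: 9.27
position: [0.4735, 0.2106, 0.0719]
tool_rot: [0.772, 0.635, 0.001, 0.001]
ft_force: [-0.3, 0.9, 0.6]
grip_width: 0.04
```

```bash
python3 - <<'E'
from h import *
np.set_printoptions(precision=4,suppress=True)
goal([.4728,.2092,.070],1.378)
c=wsnap('w10.png');c=snap('scene');cv2.imwrite('pics/s10.png',cv2.resize(c['color'][240:380,340:480,::-1],None,fx=4,fy=4,interpolation=cv2.INTER_CUBIC))
E
```

```text
t 9.27 pos [0.4735 0.2106 0.0719] F [-0.3  0.9  0.6] w 0.04
T cm [-0.15 -0.04  0.19] R [ 0.0024 -0.001  -0.0015]
```

View pics/w10.png

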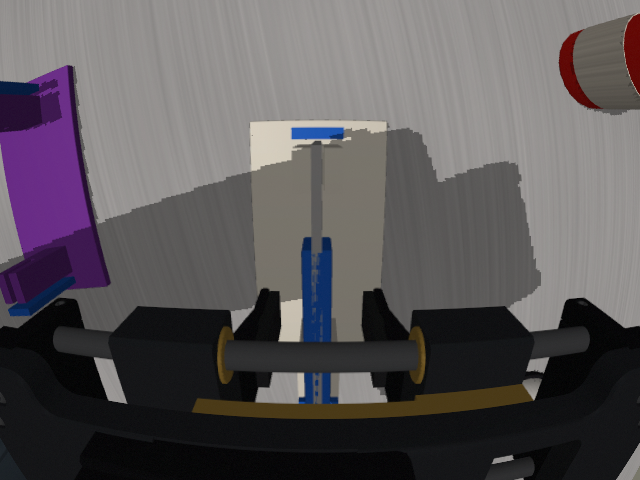

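View pics/s10.png

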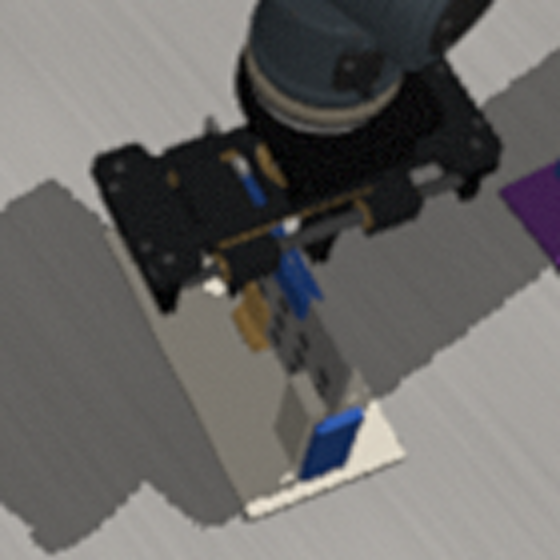

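The rim (column 317) lies between the fingers (centre 321), about 1 mm off. I'll nudge 1 mm and close.

>>> send_rows(deltas=[{"tx":-0.1,"ty":-0.1,"tz":0.1,"rx":0,"ry":0,"rz":0},{"tx":-0.1,"ty":-0.1,"tz":0.1,"rx":0,"ry":0,"rz":0},{"tx":-0.1,"ty":-0.1,"tz":0.1,"rx":0,"ry":0,"rz":0},{"tx":-0.1,"ty":-0.1,"tz":0.1,"rx":0,"ry":0,"rz":0},{"tx":-0.1,"ty":-0.1,"tz":0.1,"rx":0,"ry":0,"rz":0}], claw=0, squeeze=40)

```text
time: 9.78
position: [0.4712, 0.2098, 0.0698]
tool_rot: [0.772, 0.635, 0.0, 0.0]
ft_force: [-0.1, -0.6, 0.2]
grip_width: 0.0143
```

>>> send_rows(deltas=[{"tx":0,"ty":0,"tz":0,"rx":0,"ry":0,"rz":0},{"tx":0,"ty":0,"tz":0,"rx":0,"ry":0,"rz":0},{"tx":0,"ty":0,"tz":0,"rx":0,"ry":0,"rz":0},{"tx":0,"ty":0,"tz":0,"rx":0,"ry":0,"rz":0}])

```text
time: 10.12
position: [0.4713, 0.2098, 0.0698]
tool_rot: [0.772, 0.635, 0.0, 0.0]
ft_force: [0.3, 0.0, 1.3]
grip_width: 0.0113
```

Gripped at 11.3 mm on the 12 mm bar. Lifting straight up.

>>> send_rows(deltas=[{"tx":0,"ty":0,"tz":-0.5,"rx":0,"ry":0,"rz":0},{"tx":0,"ty":0,"tz":-1.5,"rx":0,"ry":0,"rz":0},{"tx":0,"ty":0,"tz":-3,"rx":0,"ry":0,"rz":0},{"tx":0,"ty":0,"tz":-4.5,"rx":0,"ry":0,"rz":0},{"tx":0,"ty":0,"tz":-6,"rx":0,"ry":0,"rz":0}])

```text
time: 10.53
position: [0.4706, 0.2097, 0.1307]
tool_rot: [0.772, 0.635, -0.0, -0.0]
ft_force: [0.6, 0.3, -1.8]
grip_width: 0.0115
```

>>> send_rows(deltas=[{"tx":0,"ty":0,"tz":-2,"rx":0,"ry":0,"rz":0},{"tx":0,"ty":0,"tz":-4,"rx":0,"ry":0,"rz":0},{"tx":0,"ty":0,"tz":-6,"rx":0,"ry":0,"rz":0},{"tx":0,"ty":0,"tz":-7,"rx":0,"ry":0,"rz":0},{"tx":0,"ty":0,"tz":-7,"rx":0,"ry":0,"rz":0}])

```text
time: 10.95
position: [0.4727, 0.2102, 0.2024]
tool_rot: [0.772, 0.635, 0.003, 0.001]
ft_force: [0.6, -0.8, -2.7]
grip_width: 0.0116
```

```bash
python3 - <<'E'
from h import *
np.set_printoptions(precision=4,suppress=True)
goal([.56,-.224,.20],1.748)
c=wsnap('w11.png');c=snap('scene');cv2.imwrite('pics/s11.png',cv2.resize(c['color'][200:380,340:500,::-1],None,fx=3,fy=3,interpolation=cv2.INTER_CUBIC))
E
```

```text
t 10.95 pos [0.4727 0.2102 0.2024] F [ 0.6 -0.8 -2.7] w 0.0116
T cm [-40.92  16.93   0.24] R [ 0.0055 -0.0013 -0.3711]
```

View pics/w11.png

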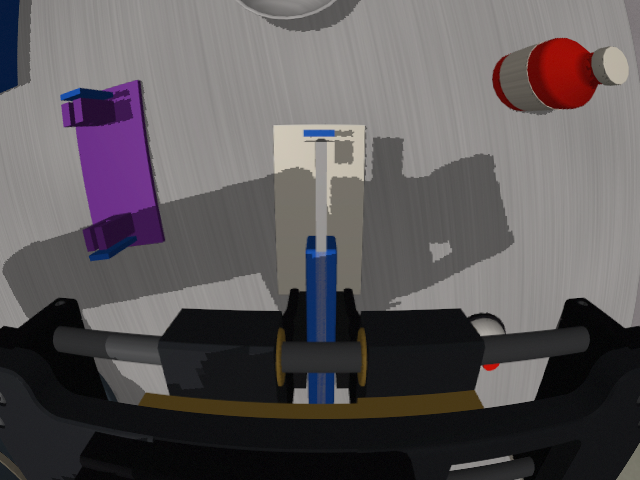

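View pics/s11.png

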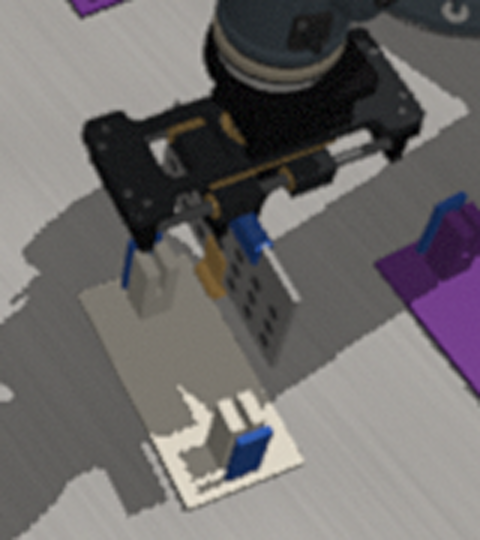

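The lid is lifted clear of the stand and upright, carrying about 2.7 N. Now I'll measure how it sits in the tool frame from this wrist view.

```bash
cat > lidfit.py <<'E'
from h import *
np.set_printoptions(precision=4,suppress=True)
def lidfit(c,o):
    R=Rn.from_quat(o['tool_rot']).as_matrix();p=o['position']
    P=wcloud(c);T=(P-p)@R   # tool coordinates
    hsv=cv2.cvtColor(c['color'],cv2.COLOR_RGB2HSV)
    m=(abs(hsv[...,0].astype(int)-112)<12)&(hsv[...,1]>120)
    g=(np.abs(T[...,1])<.02)&(T[...,0]>.012)&(T[...,0]<.12)&(T[...,2]<-.045)&(T[...,2]>-.075)
    B=T[m&g];A=T[g]
    print('blue n',len(B),'x max',np.percentile(B[:,0],[50,95,99.5]),'y',np.percentile(B[:,1],[.5,50,99.5]),'z',np.percentile(B[:,2],[1,5,50,99]))
    print('all n',len(A),'x max',np.percentile(A[:,0],[95,99.5,100]))
    for lo in(.02,.03,.04,.05,.06,.07):
        s=A[(A[:,0]>lo)&(A[:,0]<lo+.01)]
        if len(s)>5:print(lo,len(s),'ymid',(np.percentile(s[:,1],1)+np.percentile(s[:,1],99))/2,np.median(s[:,1]),'w',np.ptp(s[:,1]),'z',np.percentile(s[:,2],[2,50]))
o=robot.get_obs();c=wsnap();lidfit(c,o)
E
python3 lidfit.py
```

```text
blue n 2098 x max [0.0279 0.0398 0.0402] y [-0.0052  0.0006  0.0064] z [-0.0618 -0.0614 -0.0605 -0.0472]
all n 3373 x max [0.0746 0.0796 0.0798]
0.02 697 ymid 0.000456157373991599 0.0006444853488319892 w 0.011785450354622733 z [-0.0617 -0.0605]
0.03 933 ymid 0.000488467816213548 0.00026631608490892646 w 0.012128048305971357 z [-0.0616 -0.0604]
0.04 321 ymid 0.0005009301374457563 0.0006432653654980143 w 0.010538184415778853 z [-0.0618 -0.0604]
0.05 293 ymid 0.0006422978803709932 0.0006409811785362583 w 0.0037060421057321566 z [-0.0618 -0.0605]
0.06 300 ymid 0.0006420588722605776 0.0006389852431435855 w 0.0036366084960226417 z [-0.0621 -0.0606]
0.07 308 ymid 0.0006381392395858941 0.0006375746981707017 w 0.0037769237931816425 z [-0.0619 -0.0605]
```

Lid in the tool frame: centre x≈0, y≈+0.6 mm, no yaw error, hole 43.7 mm below the TCP. The target TCP is about (0.559, -0.224, 0.1077) with θ=1.748. Transporting at height.

>>> send_rows(deltas=[{"tx":-1.5,"ty":0.6,"tz":0,"rx":0,"ry":0,"rz":-0.02},{"tx":-4.5,"ty":1.9,"tz":0,"rx":0,"ry":0,"rz":-0.05},{"tx":-8,"ty":3.3,"tz":0,"rx":0,"ry":0,"rz":-0.08},{"tx":-11.5,"ty":4.8,"tz":0,"rx":0,"ry":0,"rz":-0.11},{"tx":-15,"ty":6.2,"tz":0,"rx":0,"ry":0,"rz":-0.14}])

```text
time: 11.52
position: [0.5021, 0.0494, 0.1981]
tool_rot: [0.725, 0.689, -0.001, -0.001]
ft_force: [1.1, 0.1, -2.5]
grip_width: 0.0119
```

```bash
python3 - <<'E'
from h import *
goal([.559,-.224,.19],1.748)
E
```

```text
t 11.52 pos [0.5021 0.0494 0.1981] F [ 1.1  0.1 -2.5] w 0.0119
T cm [-27.01   7.1    0.78] R [-0.0033 -0.0006 -0.2288]
```

>>> send_rows(deltas=[{"tx":-3.5,"ty":0.9,"tz":0,"rx":0,"ry":0,"rz":-0.03},{"tx":-7,"ty":1.8,"tz":0,"rx":0,"ry":0,"rz":-0.06},{"tx":-10.5,"ty":2.8,"tz":0,"rx":0,"ry":0,"rz":-0.09},{"tx":-14,"ty":3.7,"tz":0,"rx":0,"ry":0,"rz":-0.12},{"tx":-17,"ty":4.5,"tz":0,"rx":0,"ry":0,"rz":-0.15}])

```text
time: 11.93
position: [0.5381, -0.1238, 0.1979]
tool_rot: [0.672, 0.74, -0.001, -0.001]
ft_force: [0.6, 0.1, -2.2]
grip_width: 0.0119
```

```bash
python3 - <<'E'
from h import *
goal([.559,-.224,.19],1.748)
E
```

```text
t 11.93 pos [ 0.5381 -0.1238  0.1979] F [ 0.6  0.1 -2.2] w 0.0119
T cm [-10.18   1.12   0.77] R [-0.0029 -0.0014 -0.0808]
```

>>> send_rows(deltas=[{"tx":-3,"ty":0.3,"tz":0,"rx":0,"ry":0,"rz":-0.03},{"tx":-6,"ty":0.6,"tz":0,"rx":0,"ry":0,"rz":-0.06},{"tx":-8.5,"ty":0.9,"tz":0,"rx":0,"ry":0,"rz":-0.08},{"tx":-9.8,"ty":1.1,"tz":0,"rx":0,"ry":0,"rz":-0.08},{"tx":-9.8,"ty":1.1,"tz":0,"rx":0,"ry":0,"rz":-0.08}])

```text
time: 12.35
position: [0.5593, -0.2208, 0.198]
tool_rot: [0.644, 0.765, -0.0, -0.0]
ft_force: [0.1, 0.6, -3.5]
grip_width: 0.0119
```

>>> send_rows(deltas=[{"tx":0,"ty":0,"tz":0,"rx":0,"ry":0,"rz":0},{"tx":0,"ty":0,"tz":0,"rx":0,"ry":0,"rz":0},{"tx":0,"ty":0,"tz":0,"rx":0,"ry":0,"rz":0},{"tx":0,"ty":0,"tz":0,"rx":0,"ry":0,"rz":0}])

```text
time: 12.68
position: [0.5588, -0.2163, 0.1997]
tool_rot: [0.642, 0.767, 0.0, -0.001]
ft_force: [-0.2, -0.4, -2.0]
grip_width: 0.0118
```

```bash
python3 - <<'E'
from h import *
goal([.559,-.224,.19],1.748)
c=wsnap('w12.png')
goal([.559,-.224,.19],1.748)
E
python3 lidfit.py
```

```text
t 12.68 pos [ 0.5588 -0.2163  0.1997] F [-0.2 -0.4 -2. ] w 0.0118
T cm [-0.76 -0.12  0.97] R [-0.0005 -0.0009  0.0004]
t 12.73 pos [ 0.559  -0.2166  0.1999] F [ 0.4  0.2 -2.5] w 0.0116
T cm [-0.73 -0.13  0.99] R [-0.0002 -0.0004  0.0004]
blue n 2088 x max [0.0278 0.0396 0.04  ] y [-0.0053  0.0005  0.0063] z [-0.0619 -0.0615 -0.0605 -0.0474]
all n 3351 x max [0.0744 0.0794 0.0796]
0.02 705 ymid 0.00035453306497296904 0.0005457176091988801 w 0.011755577102563048 z [-0.0618 -0.0605]
0.03 955 ymid 0.0003848667523905498 0.0005418620234357162 w 0.012136539817901628 z [-0.0617 -0.0603]
0.04 292 ymid 0.0013031772051012936 0.0005425589043202794 w 0.008511439540412533 z [-0.0616 -0.0605]
0.05 292 ymid 0.0005439649489880782 0.0005412529665721395 w 0.003706861610661088 z [-0.0616 -0.0605]
0.06 297 ymid 0.0005416202958773616 0.000539251322475301 w 0.003649876168218046 z [-0.0618 -0.0606]
0.07 306 ymid 0.0005386012636038993 0.0005374918426871505 w 0.0037520400798010858 z [-0.0621 -0.0605]
```

View pics/w12.png

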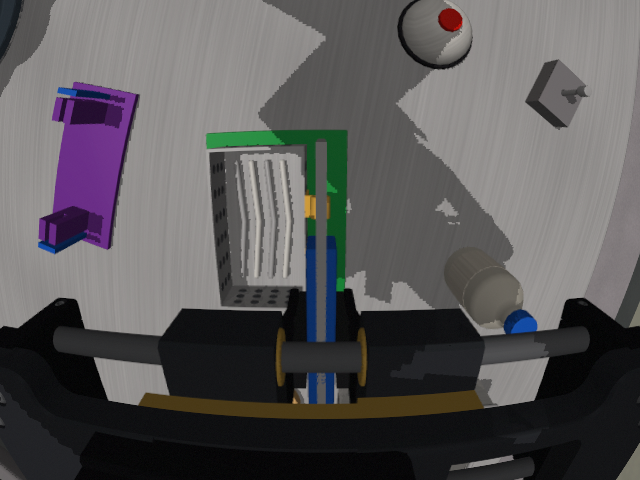

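The lid hangs above the hinge at (321,185), with the +y knuckle showing at (316,207). I'll shift -0.7 cm in x and -0.1 cm in y and come down just above the knuckles.

>>> send_rows(deltas=[{"tx":-0.4,"ty":-0.1,"tz":1,"rx":0,"ry":0,"rz":0},{"tx":-0.7,"ty":-0.1,"tz":2.5,"rx":0,"ry":0,"rz":0},{"tx":-0.7,"ty":-0.1,"tz":4.5,"rx":0,"ry":0,"rz":0},{"tx":-0.7,"ty":-0.1,"tz":6,"rx":0,"ry":0,"rz":0},{"tx":-0.7,"ty":-0.1,"tz":6,"rx":0,"ry":0,"rz":0}])

```text
time: 13.2
position: [0.5568, -0.2237, 0.1359]
tool_rot: [0.642, 0.767, -0.001, -0.004]
ft_force: [-1.3, 0.8, -2.9]
grip_width: 0.0117
```

>>> send_rows(deltas=[{"tx":0,"ty":0,"tz":0,"rx":0,"ry":0,"rz":0},{"tx":0,"ty":0,"tz":0,"rx":0,"ry":0,"rz":0},{"tx":0,"ty":0,"tz":0,"rx":0,"ry":0,"rz":0},{"tx":0,"ty":0,"tz":0,"rx":0,"ry":0,"rz":0}])

```text
time: 13.53
position: [0.5602, -0.2256, 0.1409]
tool_rot: [0.642, 0.767, 0.0, 0.001]
ft_force: [0.3, -0.4, -1.8]
grip_width: 0.0118
```

```bash
cat > chk.py <<'E'
from h import *
import sys
np.set_printoptions(precision=4,suppress=True)
n=sys.argv[1]
goal([.5592,-.2239,.1077],1.748)
c=wsnap('w%s.png'%n);o=robot.get_obs()
goal([.5592,-.2239,.1077],1.748)
s=snap('scene');cv2.imwrite('pics/s%s.png'%n,cv2.resize(s['color'][150:250,220:340,::-1],None,fx=6,fy=6,interpolation=cv2.INTER_CUBIC))
cv2.imwrite('pics/wc%s.png'%n,cv2.resize(c['color'][120:300,240:400,::-1],None,fx=3,fy=3,interpolation=cv2.INTER_CUBIC))
P=wcloud(c);hsv=cv2.cvtColor(c['color'],cv2.COLOR_RGB2HSV)
m=(abs(hsv[...,0].astype(int)-20)<8)&(hsv[...,1]>110);m[300:]=0
k,L,S,ce=cv2.connectedComponentsWithStats(m.astype(np.uint8))
for i in range(1,k):
    if S[i,4]>30: print('wbrass',S[i],ce[i],np.nanmedian(P[L==i],0))
E
python3 chk.py 13
```

```text
t 13.53 pos [ 0.5602 -0.2256  0.1409] F [ 0.3 -0.4 -1.8] w 0.0118
T cm [ 0.19 -0.08  3.32] R [ 0.0019  0.0017 -0.0011]
t 13.58 pos [ 0.5601 -0.2255  0.1408] F [ 0.8 -0.6 -2.6] w 0.0111
T cm [ 0.18 -0.06  3.31] R [ 0.0016  0.0015 -0.0011]
wbrass [301 189  15  37 444] [307.9617 208.2275] [ 0.5468 -0.2001  0.0637]
wbrass [327 196   5  28 128] [328.8203 209.1406] [ 0.562  -0.1974  0.0692]
wbrass [302 246   4  38 106] [303.3302 267.1981] [ 0.5509 -0.249   0.0615]
```

View pics/s13.png

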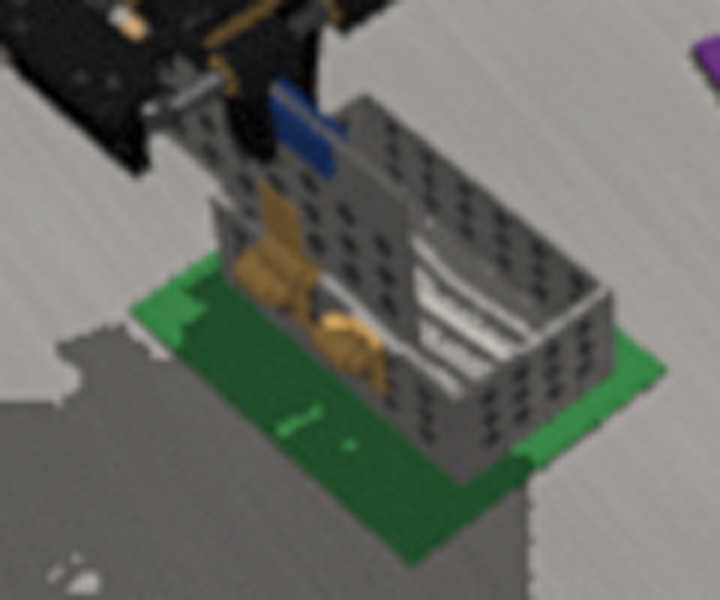

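View pics/wc13.png

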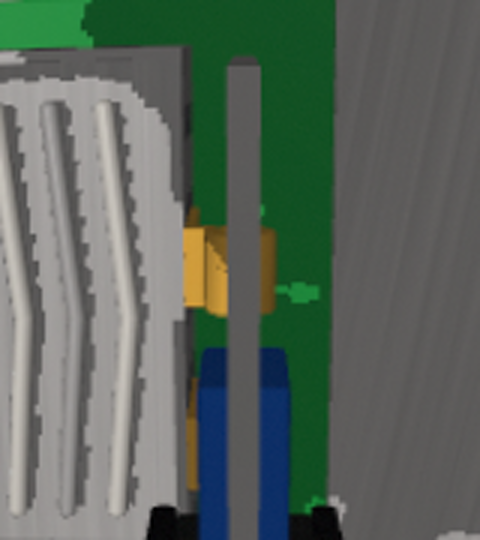

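The lid is parallel to the box wall and centred over the knuckle; the readout says 1.8 mm along the axis and -0.7 mm across are still to correct. I'll do that before going in.

>>> send_rows(deltas=[{"tx":0.19,"ty":-0.07,"tz":0,"rx":0,"ry":0,"rz":0},{"tx":0.19,"ty":-0.07,"tz":0,"rx":0,"ry":0,"rz":0},{"tx":0.19,"ty":-0.07,"tz":0,"rx":0,"ry":0,"rz":0},{"tx":0.19,"ty":-0.07,"tz":0,"rx":0,"ry":0,"rz":0},{"tx":0.19,"ty":-0.07,"tz":0,"rx":0,"ry":0,"rz":0}])

```text
time: 14.05
position: [0.5584, -0.2234, 0.1398]
tool_rot: [0.642, 0.767, -0.0, 0.0]
ft_force: [0.3, 0.2, -2.7]
grip_width: 0.0116
```

```bash
python3 chk.py 14; python3 - <<'E'
from h import *
for i in range(4):
    robot.camera('wrist');o=robot.get_obs();print(np.round(o['position'],4),np.round(o['tool_rot'],4),np.round(o['ft_force'],1))
E
python3 lidfit.py|head -2
```

```text
t 14.05 pos [ 0.5584 -0.2234  0.1398] F [ 0.3  0.2 -2.7] w 0.0116
T cm [-0.06  0.07  3.21] R [ 0.0001  0.0001 -0.0012]
t 14.1 pos [ 0.5584 -0.2234  0.1397] F [ 0.6  0.3 -1.8] w 0.0119
T cm [-0.06  0.07  3.2 ] R [ 0.      0.     -0.0012]
wbrass [303 193  13  36 378] [308.9577 211.6481] [ 0.546  -0.2003  0.0627]
wbrass [327 200   7  29 195] [329.9128 213.7282] [ 0.5613 -0.1981  0.0703]
[ 0.5584 -0.2234  0.1397] [ 0.6422  0.7665  0.     -0.    ] [ 0.6  0.5 -2.8]
[ 0.5584 -0.2234  0.1397] [ 0.6422  0.7665 -0.     -0.    ] [ 0.3  0.4 -3.2]
[ 0.5584 -0.2234  0.1397] [ 0.6422  0.7665  0.     -0.    ] [ 0.9  0.1 -2.4]
[ 0.5584 -0.2234  0.1397] [ 0.6422  0.7665  0.     -0.    ] [ 0.7  0.9 -2.1]
blue n 2104 x max [0.0278 0.0395 0.0399] y [-0.0054  0.0005  0.0062] z [-0.0618 -0.0614 -0.0604 -0.0471]
all n 3355 x max [0.0744 0.0794 0.0796]
```

>>> send_rows(deltas=[{"tx":-0.03,"ty":0.03,"tz":0.3,"rx":0,"ry":0,"rz":0},{"tx":-0.06,"ty":0.07,"tz":0.6,"rx":0,"ry":0,"rz":0},{"tx":-0.06,"ty":0.07,"tz":0.9,"rx":0,"ry":0,"rz":0},{"tx":-0.06,"ty":0.07,"tz":1.0,"rx":0,"ry":0,"rz":0},{"tx":-0.06,"ty":0.07,"tz":1.0,"rx":0,"ry":0,"rz":0}])

```text
time: 14.82
position: [0.5588, -0.2236, 0.1291]
tool_rot: [0.642, 0.767, -0.0, -0.001]
ft_force: [-0.0, 0.5, -2.3]
grip_width: 0.0118
```

>>> send_rows(deltas=[{"tx":0,"ty":0,"tz":0,"rx":0,"ry":0,"rz":0},{"tx":0,"ty":0,"tz":0,"rx":0,"ry":0,"rz":0},{"tx":0,"ty":0,"tz":0,"rx":0,"ry":0,"rz":0},{"tx":0,"ty":0,"tz":0,"rx":0,"ry":0,"rz":0}])

```text
time: 15.15
position: [0.5593, -0.2239, 0.1299]
tool_rot: [0.642, 0.767, 0.0, 0.0]
ft_force: [0.3, 0.7, -2.5]
grip_width: 0.0119
```

```bash
python3 chk.py 15
```

```text
t 15.15 pos [ 0.5593 -0.2239  0.1299] F [ 0.3  0.7 -2.5] w 0.0119
T cm [ 0.   -0.01  2.22] R [ 0.0002  0.0002 -0.0011]
t 15.2 pos [ 0.5593 -0.2239  0.1299] F [-0.4 -0.1 -2.8] w 0.0113
T cm [-0.   -0.01  2.22] R [ 0.0002  0.0001 -0.0012]
wbrass [301 194  15  38 439] [308.2346 213.5262] [ 0.5465 -0.1997  0.0629]
wbrass [327 201   6  30 174] [329.4368 215.5057] [ 0.5614 -0.1977  0.07  ]
wbrass [302 253   4  39  93] [303.7742 275.129 ] [ 0.5512 -0.2482  0.0619]
```

View pics/s15.png

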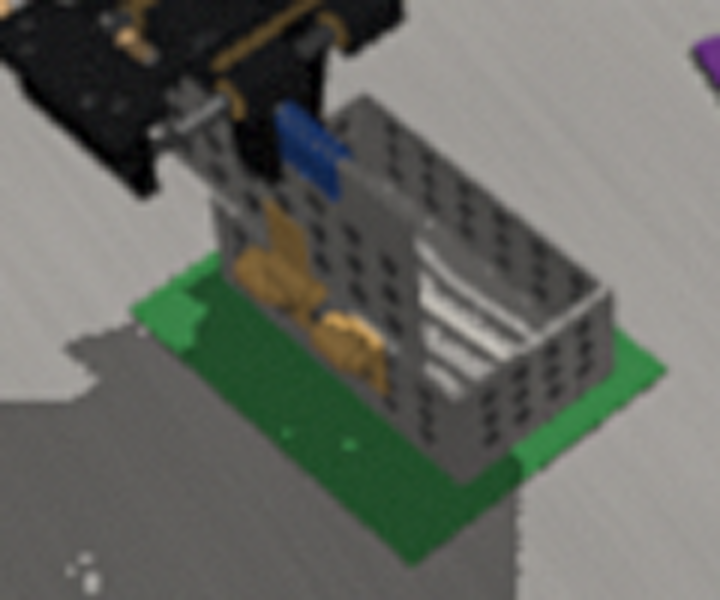

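>>> send_rows(deltas=[{"tx":0,"ty":0,"tz":0.2,"rx":0,"ry":0,"rz":0},{"tx":0,"ty":0,"tz":0.4,"rx":0,"ry":0,"rz":0},{"tx":0,"ty":0,"tz":0.6,"rx":0,"ry":0,"rz":0},{"tx":0,"ty":0,"tz":0.8,"rx":0,"ry":0,"rz":0},{"tx":0,"ty":0,"tz":0.9,"rx":0,"ry":0,"rz":0}])

```text
time: 15.67
position: [0.559, -0.2237, 0.1202]
tool_rot: [0.642, 0.767, -0.0, -0.0]
ft_force: [-0.5, -0.9, -2.7]
grip_width: 0.0116
```

```bash
python3 chk.py 16
```

```text
t 15.67 pos [ 0.559  -0.2237  0.1202] F [-0.5 -0.9 -2.7] w 0.0116
T cm [-0.02  0.02  1.25] R [-0.0006 -0.0005 -0.0012]
t 15.72 pos [ 0.5589 -0.2237  0.1201] F [-0.  -0.9 -2.3] w 0.0115
T cm [-0.03  0.03  1.24] R [-0.0007 -0.0007 -0.0012]
wbrass [301 196  15  40 479] [308.0021 217.0146] [ 0.5464 -0.1999  0.0627]
wbrass [327 204   7  32 214] [329.9159 219.0841] [ 0.5611 -0.1977  0.0704]
wbrass [302 257   4  35  93] [303.5914 277.1398] [ 0.5504 -0.2458  0.0618]
```

View pics/s16.png

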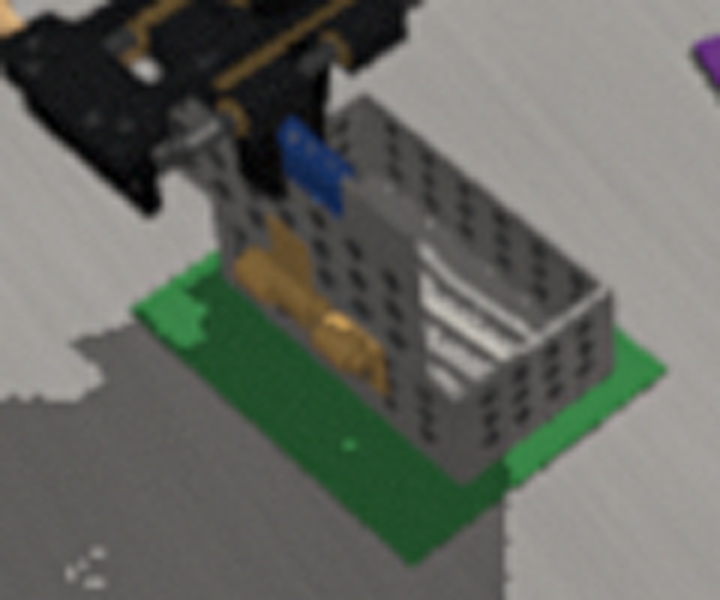

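The scene crop shows the lid's knuckle going between the two box knuckles (crop 260,275 and 350,345), with no contact force beyond the weight. I'll continue to the axis height.

>>> send_rows(deltas=[{"tx":0,"ty":0,"tz":0.3,"rx":0,"ry":0,"rz":0},{"tx":0,"ty":0,"tz":0.6,"rx":0,"ry":0,"rz":0},{"tx":0,"ty":0,"tz":0.9,"rx":0,"ry":0,"rz":0},{"tx":0,"ty":0,"tz":1.2,"rx":0,"ry":0,"rz":0},{"tx":0,"ty":0,"tz":1.3,"rx":0,"ry":0,"rz":0}])

```text
time: 16.18
position: [0.5588, -0.2236, 0.107]
tool_rot: [0.642, 0.767, -0.0, -0.001]
ft_force: [-0.2, -0.1, -2.6]
grip_width: 0.0118
```

>>> send_rows(deltas=[{"tx":0,"ty":0,"tz":0,"rx":0,"ry":0,"rz":0},{"tx":0,"ty":0,"tz":0,"rx":0,"ry":0,"rz":0},{"tx":0,"ty":0,"tz":0,"rx":0,"ry":0,"rz":0},{"tx":0,"ty":0,"tz":0,"rx":0,"ry":0,"rz":0},{"tx":0,"ty":0,"tz":0,"rx":0,"ry":0,"rz":0}])

```text
time: 16.6
position: [0.5593, -0.224, 0.1079]
tool_rot: [0.642, 0.767, 0.0, 0.0]
ft_force: [-1.2, 0.1, -2.5]
grip_width: 0.0116
```

```bash
python3 chk.py 17; python3 lidfit.py; python3 - <<'E'
from h import *
np.set_printoptions(precision=4,suppress=True)
for n in('scene','top'):
    c=snap(n);hsv=cv2.cvtColor(c['color'],cv2.COLOR_RGB2HSV);P=cloud(c)
    m=(abs(hsv[...,0].astype(int)-20)<8)&(hsv[...,1]>110)
    q=P[m];q=q[(abs(q[:,0]-.56)<.05)&(abs(q[:,1]+.224)<.05)&(q[:,2]>.04)&(q[:,2]<.1)]
    d=q[:,:2]-[.5597,-.224];X=d@[.9844,.1761];Y=d@[-.1761,.9844]
    b=((hsv[...,0]>100)&(hsv[...,0]<124)&(hsv[...,1]>120));B=P[b];B=B[(abs(B[:,0]-.56)<.04)&(abs(B[:,1]+.224)<.06)&(B[:,2]>.1)&(B[:,2]<.2)]
    print(n,len(q),'X',np.percentile(X,[2,50,98]),'Y',np.percentile(Y,[1,50,99]),'z',np.percentile(q[:,2],[50,98]))
    if len(B):
        d=B[:,:2]-[.5597,-.224];print('blue',len(B),'X',np.percentile(d@[.9844,.1761],[2,50,98]),'Y',np.percentile(d@[-.1761,.9844],[1,99]),np.percentile(B[:,2],[5,95]))
E
```

```text
t 16.6 pos [ 0.5593 -0.224   0.1079] F [-1.2  0.1 -2.5] w 0.0116
T cm [ 0.01 -0.01  0.02] R [ 0.0003  0.0003 -0.0012]
t 16.65 pos [ 0.5593 -0.2239  0.1079] F [-0.8 -1.1 -3.1] w 0.0122
T cm [ 0.   -0.01  0.02] R [ 0.0002  0.0001 -0.0012]
wbrass [300 198  16  39 508] [307.1142 219.8819] [ 0.5464 -0.1992  0.0628]
wbrass [327 207   7  29 199] [329.9548 221.2764] [ 0.5611 -0.1965  0.0702]
wbrass [301 261   5  31 117] [302.9487 278.5128] [ 0.5504 -0.2423  0.0613]
blue n 1719 x max [0.0283 0.0396 0.04  ] y [-0.0053 -0.0002  0.0062] z [-0.0618 -0.0614 -0.0604 -0.0468]
all n 3356 x max [0.0744 0.0794 0.0796]
0.02 696 ymid 0.0003503436637469011 0.00035290118924032754 w 0.011536707384744313 z [-0.0617 -0.0605]
0.03 953 ymid 0.000363731384049255 0.00016748468654220622 w 0.012062839978581251 z [-0.0618 -0.0603]
0.04 288 ymid 0.0010563154663149371 0.000543173722422374 w 0.009706885079977565 z [-0.0616 -0.0605]
0.05 294 ymid 0.0005420314012938 0.0005417957590997693 w 0.0037114081365444695 z [-0.0617 -0.0605]
0.06 298 ymid 0.0005389649588092177 0.0005398699380025402 w 0.0036402293356156542 z [-0.062  -0.0606]
0.07 305 ymid 0.0005387196615663098 0.0005388471766979811 w 0.0037583023507137842 z [-0.0618 -0.0605]
scene 148 X [-0.01    0.0036  0.0091] Y [-0.0346  0.006   0.0403] z [0.0724 0.0947]
blue 83 X [-0.011   0.0045  0.0083] Y [0.0039 0.0407] [0.1555 0.1719]
top 2 X [-0.0122 -0.0108 -0.0094] Y [0.022  0.0221 0.0222] z [0.0614 0.0626]
```

View pics/s17.png

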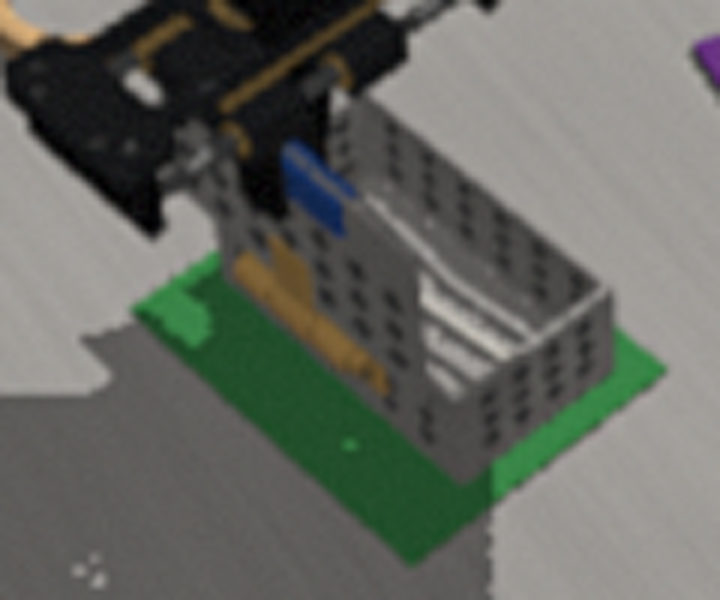

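The three knuckles now form one straight cylinder in the crop, from (245,270) to (380,385). One last numerical check: knuckle segment by segment, and averaged force against the free-hanging weight.

```bash
python3 - <<'E'
from h import *
np.set_printoptions(precision=4,suppress=True)
Q=[];F=[]
for i in range(10):
    c=snap('scene');o=robot.get_obs();F.append(o['ft_force'])
    hsv=cv2.cvtColor(c['color'],cv2.COLOR_RGB2HSV);P=cloud(c)
    m=(abs(hsv[...,0].astype(int)-20)<8)&(hsv[...,1]>110);m=cv2.erode(m.astype(np.uint8),np.ones((2,2)))>0
    Q.append(P[m])
q=np.vstack(Q);q=q[(abs(q[:,0]-.56)<.05)&(abs(q[:,1]+.224)<.05)&(q[:,2]>.04)&(q[:,2]<.076)]
d=q[:,:2]-[.5597,-.224];X=d@[.9844,.1761];Y=d@[-.1761,.9844];Z=q[:,2]-.064
from scipy.optimize import least_squares
for a,b in((-.034,-.016),(-.011,.011),(.016,.034)):
    k=(Y>a)&(Y<b)&(X>-.004);x,z=X[k],Z[k]
    r=least_squares(lambda s:np.hypot(x-s[0],z-s[1])-.009,[0,0],loss='soft_l1',f_scale=.001)
    print((a,b),k.sum(),'axis x,z mm',r.x*1000)
print('F',np.mean(F,0),np.std(F,0),o['position'],o['time'],o['grip_width'])
b=robot.tip_of('lid_hole','scene');print(b)
h=robot.camera('wrist');hs=cv2.cvtColor(h['color'],cv2.COLOR_RGB2HSV)
E
```

```text
(-0.034, -0.016) 159 axis x,z mm [-3.2749  3.964 ]
(-0.011, 0.011) 190 axis x,z mm [-3.6646  4.8326]
(0.016, 0.034) 238 axis x,z mm [-3.367   4.1364]
F [ 0.0934  0.0261 -2.6113] [0.5216 0.4568 0.6266] [ 0.5592 -0.2239  0.1077] 17.35 0.011208617645060223
[{'xy': [271.5, 203.1], 'p': 0.83}]
```

```bash
python3 - <<'E'
from h import *
print(robot.hand_in());o=robot.get_obs();print(o['time'],o['position'],o['ft_force'])
E
```

```text
the job is handed in; nothing more can be done
None
the job is handed in; nothing more can be done
```

I pressed the bell to its stop, lifted the lid out of the white stand by its blue rim, and handed the job in at 17.4 s. The lid was held between the box's two knuckles by the gripper alone. I have no verdict back.

- **Bell:** at the stop the plunger head read 0.048 m high with about 14 N on it. I let it go before touching the lid.
- **Position:** the wrist camera puts the lid hole within about 0.3 mm of the hinge, with an axis error of about 0.001 rad. The scene camera, comparing lid and box knuckles directly, gives about -0.4 mm across and +0.8 mm in height.
- **Contact:** the mean vertical force was -2.6 N, the same as when the lid hung free, so I see no sign of leaning on the box. The force noise of about 0.6 N means I can't strictly confirm less than 0.5 N.
- **Other things on the bench:** I made no contact with them that I could see, but I did not re-measure their positions at the end.

**Readings that disagreed:**
- **Fingertip height:** the real fingertips sat about 31 mm above the reported TCP. The first press therefore stopped above the plunger, and I corrected for this afterwards.
- **Scene-camera hinge position:** its absolute fit was 3 to 5 mm off the wrist-camera values, so I used only the relative comparison from it.

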